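# Pack the bur case

### The job

Pack the open hard case for carrying: lay every aluminium bur tube that stands on the bench on its side in a cradle of its own in the case, and set the brass cover on the brass cup in the case so that it sits level with its spigot inside. When all that is in, shut the case fully so the two halves meet edge to edge, and leave the other things on the bench where they are.

Things in the scene. Friction and masses are not known exactly. Their poses are not given: they have to be found in the camera images.
- case: Lower half of an open grey hard case, fixed. 290 mm along its x, 150 along its y, walls 26 mm high, 5 thick; inner floor 5 mm up. Origin: centre of its underside. Hinge along its +y edge, front at -y. Inside: four V-shaped black cradles (tubes lie along the case's y) at x = -108, -58, -8, +42 mm and a fixed brass cup at x = +106 mm, all at y = 0.
- lid (a joint): Hinge of the upper half, rad: 0 = shut, edges meeting all round; it starts open at 1.65 to 1.98 (limit 2.05). Stiff: it stays at any angle and must be pushed all the way (about 0.3 N m). The upper half is a shell 290 x 150 mm, 36 mm deep, lined with foam that leaves 2 to 3 mm over tubes and cover that lie properly.
- lid_hinge (a point): Middle of the hinge line, 26 mm above the bench, at case x = 0, y = +75 mm.
- lid_edge (a point): On the upper half: middle of its free (front) edge, on the outer face (top when shut: 62 mm above the bench).
- cup_rim (a point): Centre of the mouth of the brass cup in the case, 30 mm above the bench. Cup: inner diameter 50, outer 56 mm, z up.
- cover: Loose brass cover of the cup: a flange disc 58 mm across, 4 thick; below it a spigot 44 mm across, 4 deep that drops into the cup (3 mm clearance all round); on top a knob 16 mm across, 14 high. Origin: centre of the flange's underside (which rests on the rim); +z towards the knob, top at +18 mm. It starts standing on its spigot on the bench.
- cradle0 (a point): Where the middle of a tube comes to lie in the first cradle (case x = -108 mm), 28 mm above the bench; its y axis is the tube's direction. The two V rests stand 39 mm either side along y, each 10 mm long and 30 mm high, 31 mm wide at the mouth; the space between them is free for fingers. End stops 26 mm high leave 6 mm at each end of a tube. Cradles are 50 mm apart.
- cradle1 (a point): Where the middle of a tube comes to lie in the second cradle (case x = -58 mm), 28 mm above the bench; its y axis is the tube's direction. The two V rests stand 39 mm either side along y, each 10 mm long and 30 mm high, 31 mm wide at the mouth; the space between them is free for fingers. End stops 26 mm high leave 6 mm at each end of a tube. Cradles are 50 mm apart.
- cradle2 (a point): Where the middle of a tube comes to lie in the third cradle (case x = -8 mm), 28 mm above the bench; its y axis is the tube's direction. The two V rests stand 39 mm either side along y, each 10 mm long and 30 mm high, 31 mm wide at the mouth; the space between them is free for fingers. End stops 26 mm high leave 6 mm at each end of a tube. Cradles are 50 mm apart.
- cradle3 (a point): Where the middle of a tube comes to lie in the fourth cradle (case x = +42 mm, next to the cup), 28 mm above the bench; its y axis is the tube's direction. The two V rests stand 39 mm either side along y, each 10 mm long and 30 mm high, 31 mm wide at the mouth; the space between them is free for fingers. End stops 26 mm high leave 6 mm at each end of a tube. Cradles are 50 mm apart.
- tube0: Closed aluminium bur tube with a black screw cap, a cylinder 26 mm in diameter and 100 mm long, about 90 g. Origin: its middle; its z runs along the tube towards the cap. Standing upright on the bench at the start; absent (None) in some starts.
- tube1: Closed aluminium bur tube with a black screw cap, a cylinder 26 mm in diameter and 100 mm long, about 90 g. Origin: its middle; its z runs along the tube towards the cap. Standing upright on the bench at the start; absent (None) in some starts.
- tube2: Closed aluminium bur tube with a black screw cap, a cylinder 26 mm in diameter and 100 mm long, about 90 g. Origin: its middle; its z runs along the tube towards the cap. Standing upright on the bench at the start; absent (None) in some starts.
- tube3: Closed aluminium bur tube with a black screw cap, a cylinder 26 mm in diameter and 100 mm long, about 90 g. Origin: its middle; its z runs along the tube towards the cap. Standing upright on the bench at the start; absent (None) in some starts.
- block: Small steel bench block, 50 x 50 x 20 mm, among the tubes. Not part of the job; origin at its underside. Leave it alone.
- hammer: Hammer lying at the right. Not part of the job; origin at its underside. Leave it alone.
- driver: Wooden-handled screwdriver lying near at the right. Not part of the job; origin at its underside. Leave it alone.
- loupe: Black eye loupe, a 36 mm cylinder 32 mm high, near the tubes. Not part of the job; origin at its underside. Leave it alone.
- mandrel: Upright steel ring mandrel, foot 70 mm across, 160 mm high, near at the left. Not part of the job; origin at its underside. Leave it alone.
Things that resemble listed ones, but are neither listed nor needed, are in the scene too. Leave any white look-alike of the tube0 alone.

How it is judged:
On the way, in this order (a step that is already met when the one before it is completed fails the run):
1. all tubes lie in cradles and the cover sits on the cup, the case still open (((distance between tube0 and cradle0 below 0.013 m and angle between the z axis of tube0 and the y axis of case, either way round below 0.1 rad) or (distance between tube0 and cradle1 below 0.013 m and angle between the z axis of tube0 and the y axis of case, either way round below 0.1 rad) or (distance between tube0 and cradle2 below 0.013 m and angle between the z axis of tube0 and the y axis of case, either way round below 0.1 rad) or (distance between tube0 and cradle3 below 0.013 m and angle between the z axis of tube0 and the y axis of case, either way round below 0.1 rad)) and ((distance between tube1 and cradle0 below 0.013 m and angle between the z axis of tube1 and the y axis of case, either way round below 0.1 rad) or (distance between tube1 and cradle1 below 0.013 m and angle between the z axis of tube1 and the y axis of case, either way round below 0.1 rad) or (distance between tube1 and cradle2 below 0.013 m and angle between the z axis of tube1 and the y axis of case, either way round below 0.1 rad) or (distance between tube1 and cradle3 below 0.013 m and angle between the z axis of tube1 and the y axis of case, either way round below 0.1 rad)) and ((distance between tube2 and cradle0 below 0.013 m and angle between the z axis of tube2 and the y axis of case, either way round below 0.1 rad) or (distance between tube2 and cradle1 below 0.013 m and angle between the z axis of tube2 and the y axis of case, either way round below 0.1 rad) or (distance between tube2 and cradle2 below 0.013 m and angle between the z axis of tube2 and the y axis of case, either way round below 0.1 rad) or (distance between tube2 and cradle3 below 0.013 m and angle between the z axis of tube2 and the y axis of case, either way round below 0.1 rad)) and ((distance between tube3 and cradle0 below 0.013 m and angle between the z axis of tube3 and the y axis of case, either way round below 0.1 rad) or (distance between tube3 and cradle1 below 0.013 m and angle between the z axis of tube3 and the y axis of case, either way round below 0.1 rad) or (distance between tube3 and cradle2 below 0.013 m and angle between the z axis of tube3 and the y axis of case, either way round below 0.1 rad) or (distance between tube3 and cradle3 below 0.013 m and angle between the z axis of tube3 and the y axis of case, either way round below 0.1 rad)) and horizontal distance between cover and cup_rim below 0.0045 m and z of cover in the frame of cup_rim between -0.003 and 0.002 m and angle between cover's own z axis and vertical below 0.07 rad and value of joint lid above 0.8 rad), for 0.2 s.
2. the case is shut, its halves edge to edge (value of joint lid below 0.025 rad), for 0.2 s.
At the end, for the whole second after the job is handed in: Each tube lies in its own cradle (middle within 13 mm, axis within 0.1 rad), the cover sits on the cup (centre within 4.5 mm, flange within 2 mm of the rim, level within 0.07 rad), the case is shut (lid within 0.025 rad), all at rest and released (((distance between tube0 and cradle0 below 0.013 m and angle between the z axis of tube0 and the y axis of case, either way round below 0.1 rad) or (distance between tube0 and cradle1 below 0.013 m and angle between the z axis of tube0 and the y axis of case, either way round below 0.1 rad) or (distance between tube0 and cradle2 below 0.013 m and angle between the z axis of tube0 and the y axis of case, either way round below 0.1 rad) or (distance between tube0 and cradle3 below 0.013 m and angle between the z axis of tube0 and the y axis of case, either way round below 0.1 rad)) and ((distance between tube1 and cradle0 below 0.013 m and angle between the z axis of tube1 and the y axis of case, either way round below 0.1 rad) or (distance between tube1 and cradle1 below 0.013 m and angle between the z axis of tube1 and the y axis of case, either way round below 0.1 rad) or (distance between tube1 and cradle2 below 0.013 m and angle between the z axis of tube1 and the y axis of case, either way round below 0.1 rad) or (distance between tube1 and cradle3 below 0.013 m and angle between the z axis of tube1 and the y axis of case, either way round below 0.1 rad)) and ((distance between tube2 and cradle0 below 0.013 m and angle between the z axis of tube2 and the y axis of case, either way round below 0.1 rad) or (distance between tube2 and cradle1 below 0.013 m and angle between the z axis of tube2 and the y axis of case, either way round below 0.1 rad) or (distance between tube2 and cradle2 below 0.013 m and angle between the z axis of tube2 and the y axis of case, either way round below 0.1 rad) or (distance between tube2 and cradle3 below 0.013 m and angle between the z axis of tube2 and the y axis of case, either way round below 0.1 rad)) and ((distance between tube3 and cradle0 below 0.013 m and angle between the z axis of tube3 and the y axis of case, either way round below 0.1 rad) or (distance between tube3 and cradle1 below 0.013 m and angle between the z axis of tube3 and the y axis of case, either way round below 0.1 rad) or (distance between tube3 and cradle2 below 0.013 m and angle between the z axis of tube3 and the y axis of case, either way round below 0.1 rad) or (distance between tube3 and cradle3 below 0.013 m and angle between the z axis of tube3 and the y axis of case, either way round below 0.1 rad)) and horizontal distance between cover and cup_rim below 0.0045 m and z of cover in the frame of cup_rim between -0.003 and 0.002 m and angle between cover's own z axis and vertical below 0.07 rad and value of joint lid below 0.025 rad and linear speed of each of tube0, tube1, tube2, tube3, cover below 0.02 m/s); the robot touches nothing.
It fails at once if another thing on the bench is moved by more than 40 mm (distance of any of block, hammer, driver, mandrel, loupe from where it was at the start of the episode above 0.04 m).
Of tube0, tube1, tube2, tube3 only 3 to 4 are there at a start; the rules pass over those that are not, and their reading is None.
At some moment in a run one of tube0, tube1, tube2, tube3, cover may be knocked a few centimetres aside while the robot is not near it.
Once in a run the grip may slacken for a moment while it holds something.
It also fails if it takes over 208 s, if anything falls off the work surface, if the arm or the gripper's body presses on something with over 40 N, if the wrist force passes 120 N, or if a joint passes its speed limit or range.

### The arm

A 6-joint arm with a two-finger parallel gripper is mounted at the origin on the work surface. World frame = base frame: x ahead of the robot, y to its left, z up, the work surface at z = 0. Lengths are in m, angles in rad, forces in N, time in s.
With the tool pointing down it reaches from about 0.25 to 0.775 m from the base axis. Payload 4 kg.
Tool frame: the origin (TCP) lies at the very end of the fingers, on their centre line; the grasp point (between the pads) lies 19 mm behind it; z points along the fingers, x is the direction in which the jaws open and shut, and the axes are right-handed (so a half turn about z gives the same grasp; the last joint's range is limited). The gripper opens to 85 mm and grips with 20 to 120 N. Pads are 22 mm wide; open, the fingers measure 114 mm over their backs; the gripper's body (76 mm by 85 mm) begins 54 mm behind the grasp point. The pads swing forward as they close: fully open they stand 13 mm farther back than shut.
Start: joints at [1.036, 0.087, 1.371, -0, 1.684, -0.103], TCP at [0.23, 0.5, 0.231] pointing down, gripper open.
Joint ranges: [-3.1, 3.1], [-0.76, 2.03], [0.27, 2.55], [-1.08, 4.22], [0.17, 2.65], [-2.57, 2.57]. Speed limits (rad/s): [2.79, 2.79, 3.14, 3.14, 3.14, 3.14].

### API

Orientations are given as a unit quaternion [w, x, y, z].
In Python, from cell import env, capture, workorder, nets gives the robot as it stands.
- The arm moves only by the tool move_arm, never from a script. Its argument "targets" is a list of rows, each an object of numbers: "dx", "dy", "dz": the shift along the tool's x, y, z in cm; "turn": the turn about the tool's z in rad; "hand": the finger opening in cm, from 0 to 8.54. In form: [{"dx": .., "dy": .., "dz": .., "turn": .., "hand": ..}, ...]. A call has 1 to 12 rows; each row is the pose to reach, as a shift and turn from the pose measured when the call began, along the tool's axes at that moment; what a row does not reach only later rows make up. A row lasts 1/8 s, in which the tool goes at most 62.5 mm and 10.7 degrees, less where a joint would pass 70% of its speed; a pose out of reach is approached as far as the arm can. A call with a gripper value outside its range is refused whole. The fingers move at their own pace and stop on an object; "grip_force" is the grip in N (left out, the last holds). Time passes only in rows, so rows that repeat a pose let the fingers close. It gives the time, the measured TCP pose, the force and the opening at its end, in the units of the state.
- env.observe(): the state, without advancing time (a new reading comes with each control period).
- capture(name): name is "scene" or "top"; returns a dict with "img" (400x640x3 uint8, blue, green, red), "z_map" (400x640 float32, m along the optical axis (not along the pixel's ray), 0 where there is no reading), "vertical_fov" (degrees; the focal length in pixels is half the picture's height over the tangent of half this angle, whatever the lens; pixels are square), "cx", "cy" (the principal point, pixels), "dist" ([k1, k2, p1, p2, k3] as OpenCV has them; the pictures are not rectified), "R" (3x3) and "t" (3): a world point X has camera coordinates R X + t. Camera axes: x right, y down, z forward; pixel columns grow to the right and rows downward; lengths in m; the calibration is good to about 2 mm. A picture is of the moment at which its call begins.
- workorder.sign_off(): hands the job in, once; it reports no verdict.
Trained networks look in the newest picture that a camera, given by its name, has taken for a name from the list of things; names that differ only in an ending like _2 or _b are one class to them, and where a whole thing is asked for, a point or a joint stands for the part that bears it (a point fixed in the world has none). Each returns a list of dicts, best first, with "p" (0 to 1); they miss things now and then, are a little off and sometimes report something else, mostly with a low value. They report only what shows in the picture. A call takes as long as a camera call. They do not tell look-alikes from the thing itself.
- nets.recognise(name, camera): "extent" ([centre column, centre row, width, height] in pixels, round what is visible of it).
- nets.trace(name, camera): "pixels" (400x640 bool, what is visible of it) and "extent" ([centre column, centre row, width, height] in pixels, round what is visible of it).
- nets.landmark_of(name, camera): "xy" ([column, row] in pixels: a listed point, or the origin of a listed thing).
The state is a dict: "clock": time; "joints": joint angles; "qvel": joint speeds; "tau": joint torques, N m; "eef_pos": TCP position; "orientation": TCP orientation; "ft_force": force on the tool from outside, world axes, zero at the start; "ft_torque": the same for the moment, N m; "grip_width": opening from 0.0 (shut) to 1.0 (fully open).
Only numpy, scipy, OpenCV 4.12 (cv2) and the standard library are available. Lean on these libraries where they do the work, as an engineer would, in place of code of your own. Each camera call takes 0.05 s, during which the arm holds its last target.

## Working session

There is one attempt and no reset: what is moved stays moved. The work goes in short steps, Python scripts to look and compute and a tool call to move; the robot and the scene stay as the last step left them, time stands still between calls to the robot, and variables do not carry over. Pictures are saved under pics/ and viewed, and the job is handed in when it is done.

Besides the shell and the picture viewer there is one more tool, called after "Emit:" by a JSON object that holds its "name" and its "arguments". move_arm: Moves the arm, as the interface text tells. Its arguments: {"type":"object","properties":{"targets":{"type":"array","items":{"type":"object","properties":{"dx":{"type":"number"},"dy":{"type":"number"},"dz":{"type":"number"},"turn":{"type":"number"},"hand":{"type":"number"}}}},"grip_force":{"type":"number"}},"required":["targets"]}

```bash
ls -la; mkdir -p pics; cat > h.py <<'E'
import numpy as np, cv2
from cell import env, capture, workorder, nets
from scipy.spatial.transform import Rotation as Rn
def K(c):
    f=200/np.tan(np.radians(c["vertical_fov"])/2)
    return np.array([[f,0,c["cx"]],[0,f,c["cy"]],[0,0,1.]])
def und(c,uv):
    return cv2.undistortPoints(np.array(uv,float).reshape(-1,1,2),K(c),np.array(c["dist"],float)).reshape(-1,2)
def ray(c,uv):
    n=und(c,uv); d=np.c_[n,np.ones(len(n))]@np.array(c["R"]); o=-np.array(c["R"]).T@np.array(c["t"]); return o,d
def at_z(c,uv,z):
    o,d=ray(c,uv); return o+d*((z-o[2])/d[:,2])[:,None]
def cloud(c):
    z=c["z_map"]; v,u=np.mgrid[0:400,0:640]; n=und(c,np.c_[u.ravel(),v.ravel()])
    P=np.c_[n,np.ones(len(n))]*z.reshape(-1,1)
    return ((P-np.array(c["t"]).ravel())@np.array(c["R"])).reshape(400,640,3)
def proj(c,X):
    return cv2.projectPoints(np.array(X,float).reshape(-1,1,3),cv2.Rodrigues(np.array(c["R"],float))[0],np.array(c["t"],float),K(c),np.array(c["dist"],float))[0].reshape(-1,2)
def st():
    s=env.observe(); q=s["orientation"]; return s,Rn.from_quat([q[1],q[2],q[3],q[0]])
E
python3 - <<'E'
from h import *
s,r=st(); print(s); print(r.as_matrix().round(3))
for n in ("scene","top"):
    c=capture(n); cv2.imwrite(f"pics/{n}0.png",c["img"]); print(n,c["vertical_fov"],c["cx"],c["cy"],c["dist"],-np.array(c["R"]).T@c["t"], np.array(c["R"]).round(3), (c["z_map"]>0).mean())
E
```

```text
total 12
drwxr-xr-x  3 agent agent 4096 Dec  7 02:07 .
drwxr-xr-x 23 root  root  4096 Dec  7 02:07 ..
drwxr-xr-x  2 agent agent 4096 Dec  7 02:07 pics
{'clock': 0.0, 'joints': array([ 1.03590804e+00,  8.79672577e-02,  1.37229726e+00, -1.79225437e-06,
        1.68359941e+00, -1.03107818e-01]), 'qvel': array([-0.00029518, -0.00123517, -0.00126564, -0.00086129, -0.00274509,
        0.00176745]), 'tau': array([-8.34043874e-07, -3.51863194e+01, -3.13275576e+01,  4.30141938e-05,
        1.06246507e-02,  2.20027772e-06]), 'eef_pos': array([0.22991561, 0.49907648, 0.23011062]), 'orientation': array([ 5.11461950e-04,  8.42165920e-01,  5.39217279e-01, -1.01394299e-03]), 'ft_force': array([0.65221345, 0.46742467, 0.68104819]), 'ft_torque': array([-0.0188596 ,  0.01338835,  0.03961017]), 'grip_width': 0.9997327210617285}
[[ 0.418  0.908 -0.001]
 [ 0.908 -0.418 -0.002]
 [-0.002 -0.    -1.   ]]
scene 42.44083988502301 320.8339218230168 198.53035607081637 [-0.13166824  0.          0.          0.          0.        ] [ 1.60869107 -0.06179526  0.99915212] [[-0.05   0.999 -0.   ]
 [ 0.633  0.031 -0.774]
 [-0.773 -0.039 -0.633]] 0.99594140625
top 56.73846449435583 317.41831338705623 197.22697491302694 [-0.02846249  0.          0.          0.          0.        ] [ 0.34692884 -0.10896261  1.09284665] [[-0.019 -1.    -0.006]
 [-0.99   0.019 -0.14 ]
 [ 0.14   0.003 -0.99 ]] 0.9957890625
```

View pics/scene0.png

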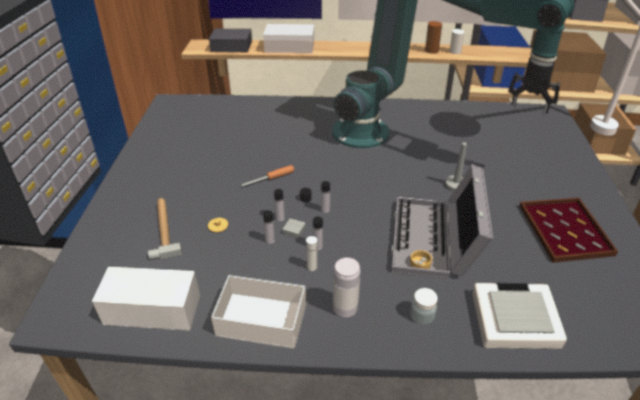

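View pics/top0.png

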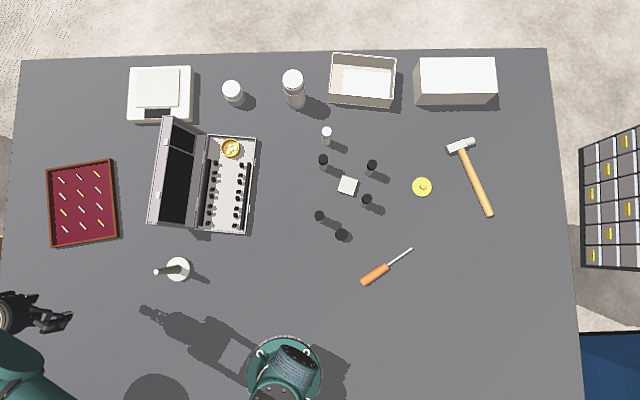

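The scene shows four black-capped tubes (top view caps near (323,160), (372,165), (366,199), (341,235)), the loupe at (319,216), a white look-alike at (326,132), the cover at (422,187) and the cup at (231,148). Next I measure them.

```bash
python3 - <<'E'
from h import *
cs={n:capture(n) for n in ("top","scene")}
P={n:cloud(c) for n,c in cs.items()}
for name in ["tube0","cover","loupe","block","mandrel","case","cup_rim","lid_edge","lid_hinge","cradle0","cradle1","cradle2","cradle3"]:
    for cam in cs:
        c=cs[cam]
        L=nets.landmark_of(name,cam)
        print(name,cam,[(round(l["p"],2),np.round(l["xy"]).tolist()) for l in L[:6]])
# tubes by depth in top: points z 0.09-0.11
T=P["top"]
m=((T[...,2]>0.09)&(T[...,2]<0.108)&(T[...,0]>0.15)&(T[...,0]<0.75)&(T[...,1]<0.0)&(T[...,1]>-.5)).astype(np.uint8)
n,l,sts,ce=cv2.connectedComponentsWithStats(m)
for i in range(1,n):
    if sts[i,4]>15:
        q=T[l==i]; b=cs["top"]["img"][l==i].mean(0)
        print("top comp",ce[i].round(),sts[i,4],q.mean(0).round(4),(q.min(0)+q.max(0))[:2].round(4)/2,np.ptp(q,axis=0).round(3),b.round())
for nm,box in dict(cover=(405,170,440,205),cup=(215,135,250,165),loupe=(308,206,330,226),block=(335,172,362,198)).items():
    sub=T[box[1]:box[3],box[0]:box[2]].reshape(-1,3)
    print(nm,np.percentile(sub[:,2],[2,50,75,90,98]).round(4))
S=P["scene"]
m=((S[...,2]>0.05)&(S[...,2]<0.12)&(S[...,0]>0.15)&(S[...,0]<0.75)&(S[...,1]<0.1)&(S[...,1]>-.5)).astype(np.uint8)
n,l,sts,ce=cv2.connectedComponentsWithStats(m)
for i in range(1,n):
    if sts[i,4]>15:
        q=S[l==i]; t=q[q[:,2]>.097]; print("scene comp",ce[i].round(),sts[i,4],q.mean(0).round(4),q[:,2].max().round(4),t[:,:2].mean(0).round(4), cs["scene"]["img"][l==i].mean(0).round())
E
```

```text
tube0 top [(0.62, [323.0, 163.0]), (0.59, [317.0, 214.0]), (0.47, [370.0, 167.0]), (0.42, [324.0, 137.0]), (0.4, [364.0, 199.0])]
tube0 scene [(0.85, [318.0, 236.0]), (0.84, [328.0, 194.0]), (0.76, [270.0, 228.0]), (0.71, [281.0, 202.0]), (0.56, [311.0, 255.0])]
cover top [(0.68, [418.0, 189.0]), (0.42, [370.0, 167.0])]
cover scene [(0.7, [218.0, 224.0])]
loupe top [(0.49, [341.0, 232.0])]
loupe scene [(0.72, [421.0, 239.0]), (0.56, [304.0, 200.0])]
block top [(0.82, [347.0, 188.0]), (0.26, [371.0, 166.0])]
block scene [(0.57, [417.0, 229.0])]
mandrel top [(0.78, [179.0, 270.0])]
mandrel scene [(0.94, [457.0, 186.0]), (0.66, [420.0, 229.0])]
case top [(0.61, [200.0, 182.0]), (0.58, [231.0, 181.0])]
case scene [(0.68, [421.0, 239.0])]
cup_rim top [(0.94, [231.0, 146.0]), (0.34, [180.0, 272.0])]
cup_rim scene [(0.81, [420.0, 256.0])]
lid_edge top [(0.81, [153.0, 165.0])]
lid_edge scene [(0.83, [487.0, 202.0]), (0.19, [282.0, 206.0])]
lid_hinge top [(0.67, [199.0, 182.0])]
lid_hinge scene [(0.88, [452.0, 234.0])]
cradle0 top [(0.82, [220.0, 220.0]), (0.78, [222.0, 203.0]), (0.69, [224.0
[... 1464 characters left out ...]
 [ 0.4378 -0.1088] [0.024 0.022 0.01 ] [64. 65. 66.]
cover [-0.0048  0.0001  0.0036  0.0081  0.0173]
cup [0.0005 0.007  0.0131 0.0259 0.0308]
loupe [-0.0051  0.0002  0.0027  0.0993  0.1021]
block [-0.0045  0.0016  0.0184  0.0205  0.0228]
scene comp [325. 190.] 159 [ 0.4486 -0.1083  0.0816] 0.1035 [ 0.4434 -0.1092] [74. 74. 77.]
scene comp [278. 198.] 167 [ 0.4919 -0.2388  0.0818] 0.1043 [ 0.4856 -0.2394] [74. 74. 78.]
scene comp [268. 220.] 187 [ 0.5862 -0.2564  0.082 ] 0.1054 [ 0.5806 -0.2574] [73. 73. 77.]
scene comp [317. 226.] 185 [ 0.6043 -0.1215  0.0825] 0.1027 [ 0.5986 -0.122 ] [73. 72. 76.]
scene comp [311. 246.] 203 [ 0.6816 -0.1329  0.0828] 0.1044 [ 0.6763 -0.1334] [166. 172. 175.]
```

```bash
python3 - <<'E'
from h import *
c=capture("top"); i=c["img"]
cv2.imwrite("pics/case1.png",cv2.resize(i[105:245,140:265],None,fx=4.2,fy=4.2,interpolation=cv2.INTER_CUBIC))
cv2.imwrite("pics/tub1.png",cv2.resize(i[115:255,300:440],None,fx=4,fy=4,interpolation=cv2.INTER_CUBIC))
E
```

```text
(no output)
```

View pics/case1.png

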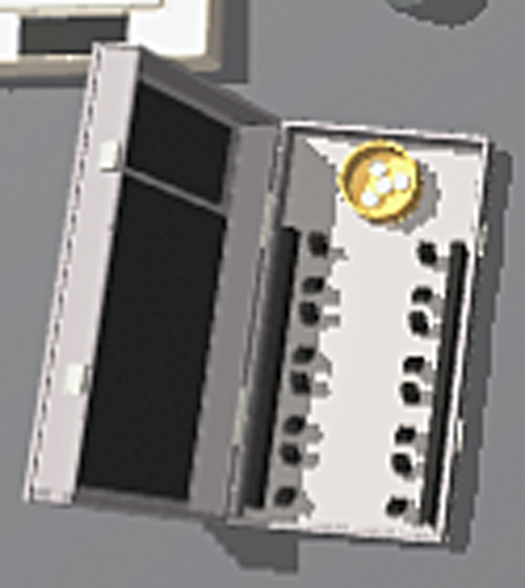

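View pics/tub1.png

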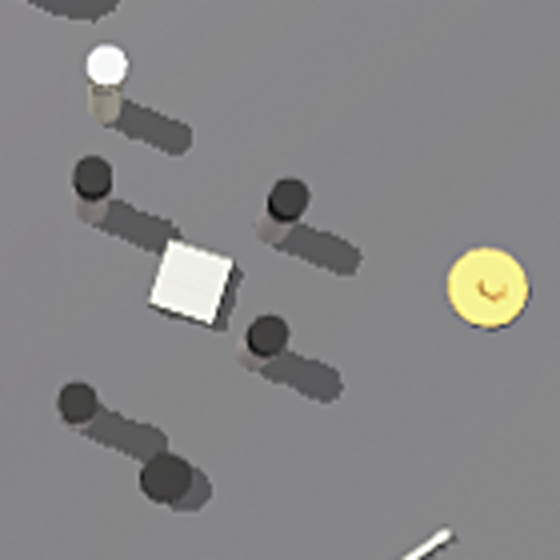

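The top view shows eight prong tops per side, in pairs 31 mm apart, so the four cradles are clear. The cup is at (231,148). The black disc at (341,235) is the loupe, and (319,216) is a tube. Now the case pose.

```bash
cat > casefit.py <<'E'
from h import *
from scipy.optimize import least_squares
def fit(verbose=True):
    c=capture("top"); T=cloud(c); g=c["img"].max(2)
    # cup: brass colour, rim height
    hsv=cv2.cvtColor(c["img"],cv2.COLOR_BGR2HSV)
    b=(hsv[...,1]>110)&(hsv[...,0]>12)&(hsv[...,0]<35); b[:,:210]=0; b[:,255:]=0; b[:130]=0;b[170:]=0
    (cu,cv),r=cv2.minEnclosingCircle(np.argwhere(b)[:,::-1].astype(np.float32))
    cup=at_z(c,[[cu,cv]],0.030)[0]
    # dark prongs
    m=(g<70).astype(np.uint8); m[:,:204]=0; m[:,252:]=0; m[:155]=0; m[228:]=0
    n,l,s,ce=cv2.connectedComponentsWithStats(m)
    bl=[ce[i] for i in range(1,n) if 8<=s[i,4]<=45]
    W=at_z(c,bl,0.026)
    # rim points
    sel=T[110:245,195:265].reshape(-1,3); rim=sel[(np.abs(sel[:,2]-.026)<.003)]
    return c,T,cup,r,bl,W,rim
if __name__=="__main__":
    c,T,cup,r,bl,W,rim=fit()
    print("cup",cup.round(4),r); print(len(bl)); print(np.c_[bl,W].round(3)); print(len(rim),rim.min(0),rim.max(0))
E
python3 casefit.py
```

```text
cup [0.6502 0.1494 0.03  ] 9.826924324035645
16
[[2.15412e+02 1.63059e+02 6.06000e-01 1.95000e-01 2.60000e-02]
 [2.41412e+02 1.65059e+02 5.98000e-01 1.17000e-01 2.60000e-02]
 [2.14143e+02 1.72071e+02 5.79000e-01 1.98000e-01 2.60000e-02]
 [2.40300e+02 1.74700e+02 5.69000e-01 1.20000e-01 2.60000e-02]
 [2.13333e+02 1.79167e+02 5.57000e-01 2.00000e-01 2.60000e-02]
 [2.39333e+02 1.81467e+02 5.49000e-01 1.23000e-01 2.60000e-02]
 [2.12000e+02 1.89000e+02 5.28000e-01 2.03000e-01 2.60000e-02]
 [2.38200e+02 1.91200e+02 5.20000e-01 1.26000e-01 2.60000e-02]
 [2.11176e+02 1.96000e+02 5.07000e-01 2.05000e-01 2.60000e-02]
 [2.37375e+02 1.98188e+02 5.00000e-01 1.28000e-01 2.60000e-02]
 [2.09667e+02 2.05667e+02 4.79000e-01 2.09000e-01 2.60000e-02]
 [2.36000e+02 2.08000e+02 4.71000e-01 1.32000e-01 2.60000e-02]
 [2.08882e+02 2.12765e+02 4.58000e-01 2.11000e-01 2.60000e-02]
 [2.35333e+02 2.14800e+02 4.51000e-01 1.34000e-01 2.60000e-02]
 [2.07500e+02 2.22500e+02 4.30000e-01 2.14000e-01 2.60000e-02]
 [2.34000e+02 2.25000e+02 4.22000e-01 1.37000e-01 2.60000e-02]]
1281 [0.39508522 0.07439059 0.02300416] [0.69996991 0.25878381 0.0289835 ]
```

```bash
cat > pose.py <<'E'
from casefit import *
def case_pose():
    c,T,cup,r,bl,W,rim=fit()
    W=W[np.argsort(-W[:,0]-0.1*W[:,1])]
    xs=[42,-8,-58,-108]
    order=[]
    import itertools
    # sort along case x via group by side
    side=W[:,1]>(0.4*0+ (W[:,1].mean()-0.105*(W[:,0]-W[:,0].mean())))
    res=[]
    A=[];B=[]
    for sd,y in((True,39),(False,-39)):
        G=W[side==sd]; G=G[np.argsort(-G[:,0])]
        pred=[x+d for x in xs for d in(14.2,-14.2)]
        for g,p in zip(G,pred): A.append([p/1000,y/1000]);B.append(g[:2])
    A=np.array(A);B=np.array(B)
    am,bm=A.mean(0),B.mean(0)
    U,S,V=np.linalg.svd((A-am).T@(B-bm)); R=(V.T@U.T); t=bm-R@am
    sc=S.sum()/((A-am)**2).sum()
    e=B-(A@R.T+t)
    return R,t,sc,e,cup,c,T
if __name__=="__main__":
    R,t,sc,e,cup,c,T=case_pose()
    yaw=np.arctan2(R[1,0],R[0,0]); print("t",t.round(4),"yaw",yaw.round(4),"scale",sc,"rms",e.std())
    print("cup pred",(R@[.106,0]+t).round(4),"meas",cup[:2].round(4))
    sc_=capture("scene")
    cor=np.array([[x,y,z] for x in(-.145,.145) for y in(-.075,.075) for z in (.026,)])
    prong=np.array([[x/1e3+d,y,.03] for x in(-108,-58,-8,42) for d in(-.0142,.0142) for y in(-.039,.039)]+[[.106,0,.03]])
    for cam,nm in((c,"top"),(sc_,"scene")):
        im=cv2.resize(cam["img"],None,fx=4,fy=4,interpolation=cv2.INTER_CUBIC)
        X=np.vstack([cor,prong]); Xw=np.c_[X[:,:2]@R.T+t,X[:,2]]
        p=proj(cam,Xw)
        for u,v in p: cv2.circle(im,(int(4*u+1.5),int(4*v+1.5)),3,(0,0,255),-1)
        m=p.mean(0); x0=int(4*m[0])-300;y0=int(4*m[1])-260
        cv2.imwrite(f"pics/fit_{nm}.png",im[y0:y0+540,x0:x0+640])
    sc2=cloud(sc_)
    # lid face points & angle
    Q=T.reshape(-1,3); q=(Q[:,:2]-t)@R
    k=(np.abs(q[:,0])<.15)&(q[:,1]>.06)&(q[:,1]<.3)&(Q[:,2]>.03)&(Q[:,2]<.25)
    print("lid top cloud",q[k].min(0),q[k].max(0),Q[k,2].max(), "free edge y at top:", q[k][Q[k,2]>Q[k,2].max()-.01].mean(0), np.ptp(q[k][Q[k,2]>Q[k,2].max()-.01],axis=0))
E
python3 pose.py
```

```text
t [0.5468 0.1622] yaw -0.1092 scale 0.9932960122473713 rms 0.0005134561579047546
cup pred [0.6522 0.1506] meas [0.6502 0.1494]
lid top cloud [-0.14557948  0.07429063] [0.14546848 0.15953302] 0.1718179653958143 free edge y at top: [-0.00227954  0.13202278] [0.28996163 0.03267746]
```

View pics/fit_top.png

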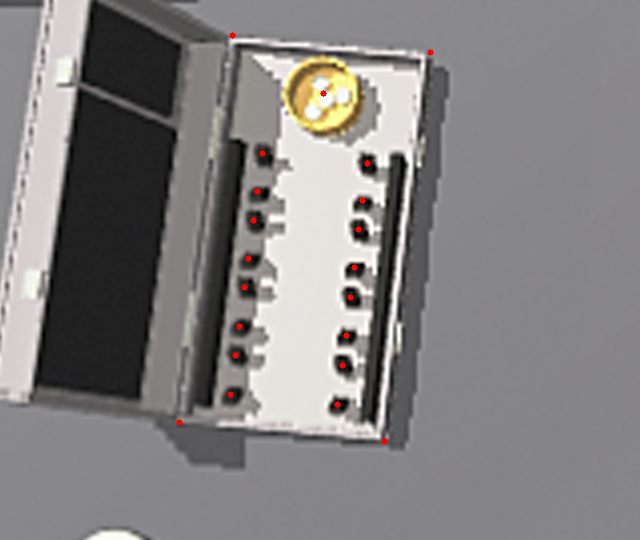

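View pics/fit_scene.png

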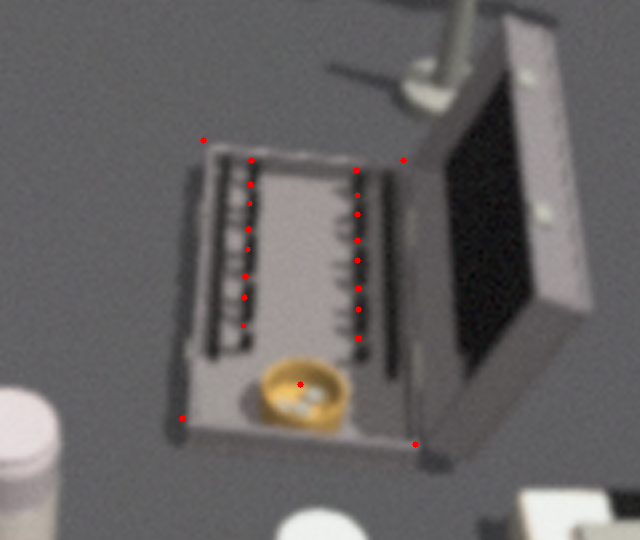

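```bash
cat > go.py <<'E'
import sys
from h import *
# case pose (top est.)  ct, cyaw adjustable
CT=np.array([0.5468,0.1622]); CY=-0.1092
def cw(x,y):
    c,s=np.cos(CY),np.sin(CY); return CT+np.array([c*x-s*y,s*x+c*y])
def shift(x,y,z,ang=None):
    s,r=st(); d=r.inv().apply(np.array([x,y,z])-s["eef_pos"])*100
    M=r.as_matrix(); a=np.arctan2(M[1,0],M[0,0]); tr=0
    if ang is not None: tr=-((ang-a+np.pi)%(2*np.pi)-np.pi)
    print("dx %.2f dy %.2f dz %.2f turn %.3f | rows~%.1f turnrows %.1f j6 %.2f"%(*d,tr,np.linalg.norm(d)/6.25,abs(tr)/.187,s["joints"][5]))
def stt():
    s,r=st(); M=r.as_matrix(); p=s["eef_pos"]; a=np.arctan2(M[1,0],M[0,0])
    c,sn=np.cos(CY),np.sin(CY); q=p[:2]-CT
    print("t %.2f pos %s ang %.3f case(%.1f,%.1f) F %s w %.3f"%(s["clock"],p.round(4),a,1e3*(c*q[0]+sn*q[1]),1e3*(-sn*q[0]+c*q[1]),s["ft_force"].round(1),s["grip_width"]))
E
python3 - <<'E'
from go import *
stt(); shift(.4395,-.109,.16,CY)
E
```

```text
t 1.70 pos [0.2302 0.4995 0.2313] ang 1.139 case(-351.5,300.8) F [-0.6  0.7  0.6] w 1.002
dx -46.51 dy 44.48 dz 7.13 turn 1.248 | rows~10.4 turnrows 6.7 j6 -0.10
```

Emit:
{"name": "move_arm", "arguments": {"targets": [{"dx": -15,"dy": 14,"dz": 0,"turn": 0.6},{"dx": -46.5,"dy": 44.5,"dz": 7,"turn": 1.25},{"dx": -46.5,"dy": 44.5,"dz": 7,"turn": 1.25},{"dx": -46.5,"dy": 44.5,"dz": 7,"turn": 1.25},{"dx": -46.5,"dy": 44.5,"dz": 7,"turn": 1.25},{"dx": -46.5,"dy": 44.5,"dz": 7,"turn": 1.25},{"dx": -46.5,"dy": 44.5,"dz": 7,"turn": 1.25},{"dx": -46.5,"dy": 44.5,"dz": 7,"turn": 1.25},{"dx": -46.5,"dy": 44.5,"dz": 7,"turn": 1.25},{"dx": -46.5,"dy": 44.5,"dz": 7,"turn": 1.25,"hand": 6},{"dx": -46.5,"dy": 44.5,"dz": 7,"turn": 1.25,"hand": 6},{"dx": -46.5,"dy": 44.5,"dz": 7,"turn": 1.25,"hand": 6}]}}

```text
invalid input at $.targets[0]: expected keys dx, dy, dz, turn, hand
```

```bash
python3 - <<'E'
from go import *
stt(); shift(.4395,-.109,.049,CY)
for n in("top","scene"):
    c=capture(n); s,r=st(); p=proj(c,[s["eef_pos"],[.438,-.109,.1]]); print(n,p.round(1)); u,v=p[0].astype(int)
    im=cv2.resize(c["img"],None,fx=4,fy=4,interpolation=cv2.INTER_CUBIC)
    for a,b in p: cv2.circle(im,(int(4*a+1.5),int(4*b+1.5)),3,(0,0,255),-1)
    y0=max(0,4*v-250);x0=4*u-300
    cv2.imwrite(f"pics/a_{n}.png",im[y0:y0+500,x0:x0+600])
E
```

```text
t 1.70 pos [0.2302 0.4995 0.2313] ang 1.139 case(-351.5,300.8) F [-0.6  0.7  0.6] w 1.002
dx -46.51 dy 44.48 dz 18.23 turn 1.248 | rows~10.7 turnrows 6.7 j6 -0.10
top [[ 56.6 304.8]
 [319.1 215.4]]Traceback (most recent call last):
  File "<stdin>", line 8, in <module>
cv2.error: OpenCV(4.12.0) /io/opencv/modules/imgcodecs/src/loadsave.cpp:1146: error: (-215:Assertion failed) !_img.empty() in function 'imwrite'
```

All keys are needed in each row.

Emit:
{"name": "move_arm", "arguments": {"targets": [{"dx": -15,"dy": 14,"dz": 0,"turn": 0.6,"hand": 8},{"dx": -46.5,"dy": 44.5,"dz": 7,"turn": 1.25,"hand": 6},{"dx": -46.5,"dy": 44.5,"dz": 7,"turn": 1.25,"hand": 6},{"dx": -46.5,"dy": 44.5,"dz": 7,"turn": 1.25,"hand": 6},{"dx": -46.5,"dy": 44.5,"dz": 7,"turn": 1.25,"hand": 6},{"dx": -46.5,"dy": 44.5,"dz": 7,"turn": 1.25,"hand": 6},{"dx": -46.5,"dy": 44.5,"dz": 7,"turn": 1.25,"hand": 6},{"dx": -46.5,"dy": 44.5,"dz": 7,"turn": 1.25,"hand": 6},{"dx": -46.5,"dy": 44.5,"dz": 7,"turn": 1.25,"hand": 6},{"dx": -46.5,"dy": 44.5,"dz": 7,"turn": 1.25,"hand": 6},{"dx": -46.5,"dy": 44.5,"dz": 7,"turn": 1.25,"hand": 6},{"dx": -46.5,"dy": 44.5,"dz": 7,"turn": 1.25,"hand": 6}]}}

```text
clock: 3.25
eef_pos: [0.4397, -0.1104, 0.1608]
orientation: [-0.0, 0.998, -0.057, -0.001]
ft_force: [0.2, 0.8, -0.0]
grip_width: 0.708
```

```bash
python3 - <<'E'
from go import *
stt(); shift(.4395,-.109,.049,CY)
for n in("top","scene"):
    c=capture(n); s,r=st(); p=proj(c,[s["eef_pos"],[.438,-.109,.1]]); print(n,p.round(1)); u,v=p[0].astype(int)
    im=cv2.resize(c["img"],None,fx=4,fy=4,interpolation=cv2.INTER_CUBIC)
    for a,b in p: cv2.circle(im,(int(4*a+1.5),int(4*b+1.5)),3,(0,0,255),-1)
    y0=max(0,4*v-250);x0=max(0,4*u-300)
    cv2.imwrite(f"pics/a_{n}.png",im[y0:y0+500,x0:x0+600])
E
```

```text
t 3.25 pos [ 0.4397 -0.1104  0.1608] ang -0.114 case(-76.7,-282.7) F [ 0.2  0.8 -0. ] w 0.708
dx -0.03 dy -0.14 dz 11.18 turn -0.005 | rows~1.8 turnrows 0.0 j6 -0.26
top [[319.1 212.5]
 [319.1 215.4]]
scene [[325.1 165.3]
 [324.9 182.4]]
```

View pics/a_scene.png

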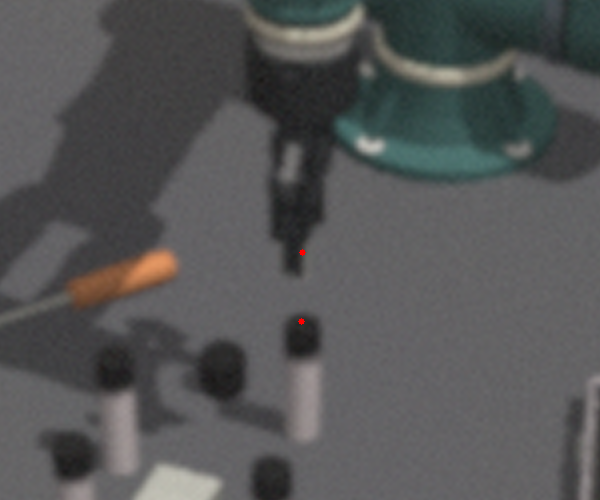

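View pics/a_top.png

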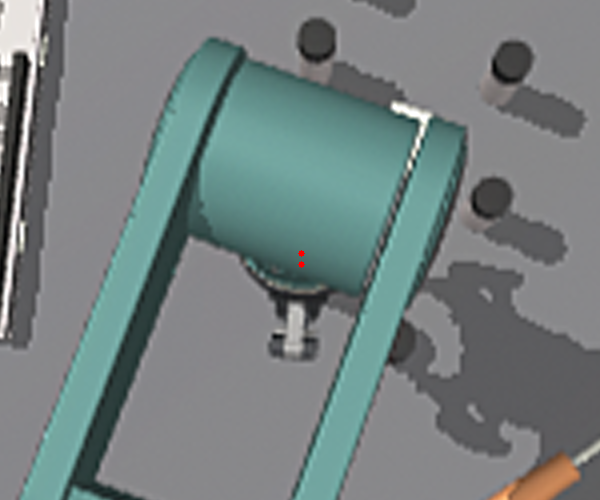

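The scene view puts the fingers right over tube D, with the cap at zoom (303,325). Descending to grip.

Emit:
{"name": "move_arm", "arguments": {"targets": [{"dx": 0,"dy": -0.1,"dz": 6,"turn": 0,"hand": 6},{"dx": 0,"dy": -0.1,"dz": 11.2,"turn": 0,"hand": 6},{"dx": 0,"dy": -0.1,"dz": 11.2,"turn": 0,"hand": 6},{"dx": 0,"dy": -0.1,"dz": 11.2,"turn": 0,"hand": 2},{"dx": 0,"dy": -0.1,"dz": 11.2,"turn": 0,"hand": 2},{"dx": 0,"dy": -0.1,"dz": 11.2,"turn": 0,"hand": 2},{"dx": 0,"dy": -0.1,"dz": 11.2,"turn": 0,"hand": 2},{"dx": 0,"dy": -0.1,"dz": 11.2,"turn": 0,"hand": 2}], "grip_force": 30}}

```text
clock: 4.35
eef_pos: [0.4419, -0.1081, 0.0525]
orientation: [0.0, 0.998, -0.056, 0.003]
ft_force: [0.1, 0.7, 7.1]
grip_width: 0.298
```

```bash
python3 - <<'E'
from go import *
stt(); 
c=capture("scene"); im=cv2.resize(c["img"][120:260,220:500],None,fx=2.8,fy=2.8,interpolation=cv2.INTER_CUBIC); cv2.imwrite("pics/b1.png",im)
E
```

```text
t 4.35 pos [ 0.4419 -0.1081  0.0525] ang -0.111 case(-74.8,-280.1) F [0.1 0.7 7.1] w 0.298
```

View pics/b1.png

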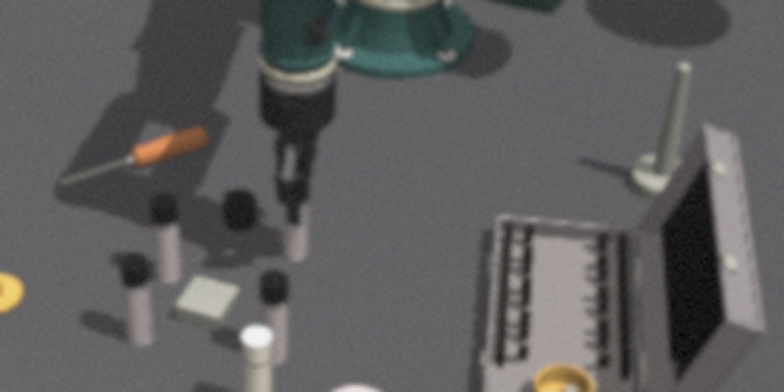

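Emit:
{"name": "move_arm", "arguments": {"targets": [{"dx": 0,"dy": 0,"dz": 0,"turn": 0,"hand": 4},{"dx": -0.1,"dy": 0,"dz": 0.9,"turn": 0,"hand": 4},{"dx": -0.1,"dy": 0,"dz": 0.9,"turn": 0,"hand": 4},{"dx": -0.1,"dy": 0,"dz": 0.9,"turn": 0,"hand": 2},{"dx": -0.1,"dy": 0,"dz": 0.9,"turn": 0,"hand": 2},{"dx": -0.1,"dy": 0,"dz": 0.9,"turn": 0,"hand": 2},{"dx": -0.1,"dy": 0,"dz": 0.9,"turn": 0,"hand": 2},{"dx": -0.1,"dy": 0,"dz": -6,"turn": 0,"hand": 2},{"dx": -0.1,"dy": 0,"dz": -12,"turn": 0,"hand": 2},{"dx": -0.1,"dy": 0,"dz": -16,"turn": 0,"hand": 2},{"dx": -0.1,"dy": 0,"dz": -16,"turn": 0,"hand": 2}], "grip_force": 30}}

```text
clock: 5.78
eef_pos: [0.4423, -0.1087, 0.2176]
orientation: [0.002, 0.998, -0.056, 0.008]
ft_force: [0.2, -0.3, -1.9]
grip_width: 0.3
```

```bash
python3 - <<'E'
from go import *
stt(); s,r=st(); e=s["eef_pos"]
c=capture("scene"); 
im=cv2.resize(c["img"],None,fx=5,fy=5,interpolation=cv2.INTER_CUBIC)
pts=proj(c,[e,e+[0,0,.019],e+[0,0,-.06],e+[0,0,.04]]); print(pts.round(1))
for a,b in pts: cv2.circle(im,(int(5*a+2),int(5*b+2)),3,(0,0,255),-1)
u,v=pts[0]; cv2.imwrite("pics/b2.png",im[int(5*v-250):int(5*v+250),int(5*u-250):int(5*u+250)])
P=cloud(c); q=P[int(v)-40:int(v)+60,int(u)-25:int(u)+25].reshape(-1,3)
k=(np.hypot(q[:,0]-e[0],q[:,1]-e[1])<.03); print(np.percentile(q[k,2],[1,3,5,10])-e[2])
E
```

```text
t 5.78 pos [ 0.4423 -0.1087  0.2176] ang -0.111 case(-74.4,-280.7) F [ 0.2 -0.3 -1.9] w 0.300
[[325.1 149.1]
 [325.2 143.2]
 [325.  167. ]
 [325.2 136.6]]
[-0.22015988 -0.21872009 -0.21797271 -0.21664192]
```

View pics/b2.png

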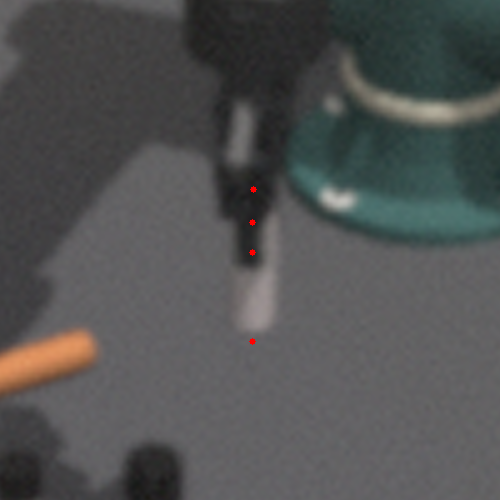

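Tube is held, with its bottom about 43 mm below the TCP. Before bracing it I refine the case pose with both cameras.

```bash
python3 - <<'E'
from go import *
for n in("top","scene"):
    c=capture(n); P=cloud(c).reshape(-1,3); ct,s=np.cos(CY),np.sin(CY); d=P[:,:2]-CT
    q=np.c_[ct*d[:,0]+s*d[:,1],-s*d[:,0]+ct*d[:,1]]; z=P[:,2]
    k=(z>.02)&(z<.032)
    f=k&(np.abs(q[:,0])<.13)&(np.abs(q[:,1]+.072)<.02)
    print(n,"front wall y: n",f.sum(), np.percentile(q[f,1],[2,50,98]).round(4), "z",np.median(z[f]).round(4))
    for sg in(1,-1):
        f=k&(np.abs(q[:,1])<.06)&(np.abs(q[:,0]-sg*.142)<.02); print("  end",sg,f.sum(),np.percentile(q[f,0],[2,50,98]).round(4))
    # cup rim
    cup=k&(np.hypot(q[:,0]-.106,q[:,1])<.036)&(z>.024)
    x=q[cup]; A=np.c_[2*x,np.ones(len(x))]; o=np.linalg.lstsq(A,(x**2).sum(1),rcond=None)[0]; print("  cup",o[:2].round(4),"r",np.sqrt(o[2]+o[0]**2+o[1]**2).round(4),cup.sum())
    # floor level bench
    b=(np.abs(q[:,0])<.1)&(q[:,1]<-.1)&(q[:,1]>-.16); print("  bench z",np.median(z[b]).round(4))
    fl=(np.abs(q[:,0])<.1)&(np.abs(q[:,1])<.02); print("  floor z",np.median(z[fl]).round(4))
c=capture("scene"); im=cv2.resize(c["img"],None,fx=5,fy=5,interpolation=cv2.INTER_CUBIC)
X=[[*cw(x,y),.026] for x in(-.145,.145) for y in (-.075,.075)]+[[*cw(.106+.0265*np.cos(a),.0265*np.sin(a)),.03] for a in np.arange(0,6.28,.4)]+[[*cw(x/1e3+d,y),.03] for x in(-108,-58,-8,42) for d in(-.0142,.0142) for y in(-.039,.039)]
for a,b in proj(c,X): cv2.circle(im,(int(5*a+2),int(5*b+2)),2,(0,0,255),-1)
cv2.imwrite("pics/c1.png",im[900:1450,1850:2500])
E
```

```text
top front wall y: n 376 [-0.0737 -0.0623 -0.0546] z 0.0248
  end 1 108 [0.1234 0.1408 0.1446]
  end -1 105 [-0.1451 -0.1417 -0.123 ]
  cup [0.1061 0.0021] r 0.0266 73
  bench z -0.0006
  floor z 0.0057
scene front wall y: n 266 [-0.0733 -0.0614 -0.0538] z 0.025
  end 1 169 [0.1271 0.1457 0.1518]
  end -1 109 [-0.144  -0.1368 -0.1232]
  cup [0.1105 0.0031] r 0.0265 92
  bench z -0.0014
  floor z 0.005
```

View pics/c1.png

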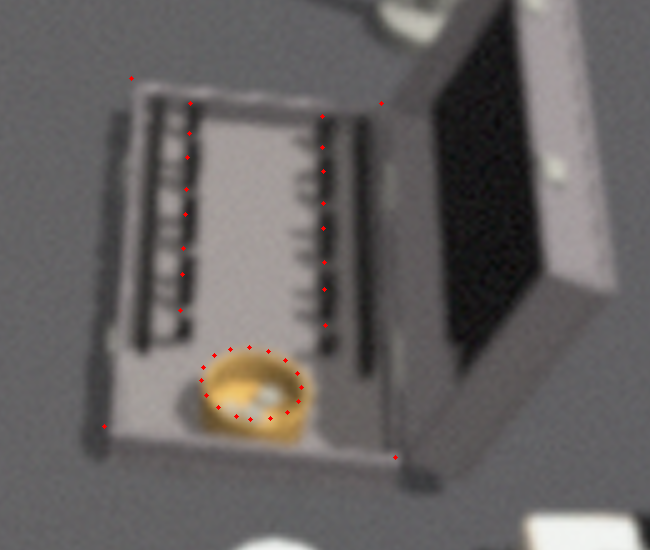

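The gripped tube was at x=0.442, where the top camera says 0.438 and the scene camera about 0.442. So the top camera is about 4 mm short in x. I shift the case by (+4.2, +2.3) mm.

```bash
sed -i 's/CT=np.array(.*/CT=np.array([0.5512,0.1640]); CY=-0.1092/' go.py; python3 - <<'E'
from go import *
stt(); shift(*cw(-.008,-.105),.17,CY); shift(*cw(-.008,-.105),.051,CY)
E
```

```text
t 5.97 pos [ 0.439  -0.1075  0.2103] ang -0.111 case(-82.0,-282.1) F [-0.3 -0.1 -2.7] w 0.297
dx 7.35 dy -17.72 dz 4.06 turn -0.002 | rows~3.1 turnrows 0.0 j6 -0.26
dx 7.33 dy -17.71 dz 15.96 turn -0.002 | rows~4.0 turnrows 0.0 j6 -0.26
```

Emit:
{"name": "move_arm", "arguments": {"targets": [{"dx": 2,"dy": -5,"dz": 2,"turn": 0,"hand": 2},{"dx": 7.3,"dy": -17.7,"dz": 4,"turn": 0,"hand": 2},{"dx": 7.3,"dy": -17.7,"dz": 4,"turn": 0,"hand": 2},{"dx": 7.3,"dy": -17.7,"dz": 4,"turn": 0,"hand": 2},{"dx": 7.3,"dy": -17.7,"dz": 10,"turn": 0,"hand": 2},{"dx": 7.3,"dy": -17.7,"dz": 16,"turn": 0,"hand": 2},{"dx": 7.3,"dy": -17.7,"dz": 16,"turn": 0,"hand": 2},{"dx": 7.3,"dy": -17.7,"dz": 16,"turn": 0,"hand": 2}]}}

```text
clock: 6.98
eef_pos: [0.5315, 0.06, 0.0515]
orientation: [-0.0, 0.998, -0.056, 0.001]
ft_force: [0.9, -0.0, -0.2]
grip_width: 0.296
```

```bash
cat > view.py <<'E'
import sys
from go import *
def view(name,cen=None,half=(55,45),f=6,cam="scene",pts=()):
    c=capture(cam); s,r=st(); e=s["eef_pos"]; stt()
    im=cv2.resize(c["img"],None,fx=f,fy=f,interpolation=cv2.INTER_CUBIC)
    p=proj(c,[e]+list(pts))
    for a,b in p: cv2.circle(im,(int(f*a+f/2),int(f*b+f/2)),3,(0,0,255),-1)
    u,v=p[0] if cen is None else cen
    y0=max(0,int(f*(v-half[1]))); x0=max(0,int(f*(u-half[0])))
    cv2.imwrite("pics/%s.png"%name,im[y0:y0+2*f*half[1],x0:x0+2*f*half[0]])
    print("crop x0,y0 (px)",x0/f,y0/f)
    return c
E
python3 - <<'E'
from view import *
view("d1",pts=[[*cw(-.008,-.075),.026]])
E
```

```text
t 7.03 pos [0.5324 0.06   0.0525] ang -0.112 case(-7.4,-105.4) F [ 1.2 -0.7 -1.5] w 0.296
crop x0,y0 (px) 329.0 173.5
```

View pics/d1.png

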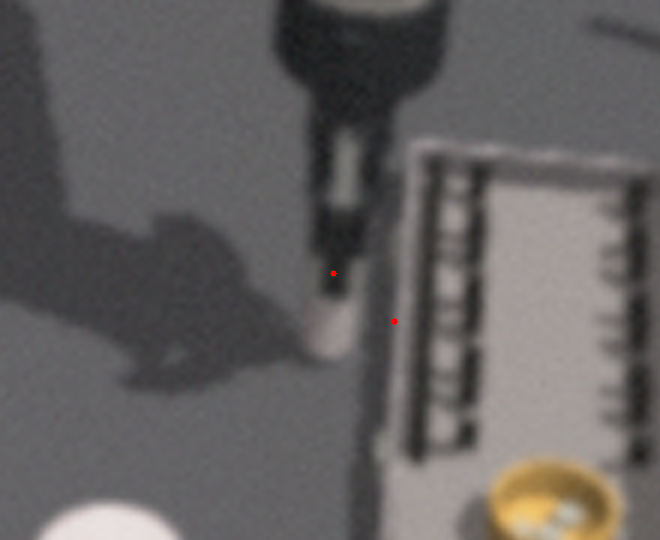

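Emit:
{"name": "move_arm", "arguments": {"targets": [{"dx": 0,"dy": 0,"dz": -0.8,"turn": 0,"hand": 2},{"dx": 0,"dy": -1.4,"dz": -0.8,"turn": 0,"hand": 2},{"dx": 0,"dy": -2.5,"dz": -0.95,"turn": 0,"hand": 2},{"dx": 0,"dy": -3.2,"dz": -1.05,"turn": 0,"hand": 2},{"dx": 0,"dy": -3.9,"dz": -0.95,"turn": 0,"hand": 2},{"dx": 0,"dy": -4.6,"dz": -0.8,"turn": 0,"hand": 2},{"dx": 0,"dy": -5.3,"dz": -0.6,"turn": 0,"hand": 2},{"dx": 0,"dy": -6.0,"dz": -0.3,"turn": 0,"hand": 2},{"dx": 0,"dy": -6.0,"dz": -0.3,"turn": 0,"hand": 2}], "grip_force": 25}}

```text
clock: 8.15
eef_pos: [0.5397, 0.1204, 0.0561]
orientation: [-0.0, 0.998, -0.055, 0.003]
ft_force: [1.3, -2.6, 1.6]
grip_width: 0.297
```

```bash
python3 - <<'E'
from view import *
view("d2",pts=[[*cw(-.008,-.075),.026]])
E
```

```text
t 8.20 pos [0.5396 0.1202 0.0561] ang -0.111 case(-6.7,-44.8) F [ 1.  -2.7  2.3] w 0.295
crop x0,y0 (px) 351.1666666666667 175.0
```

View pics/d2.png

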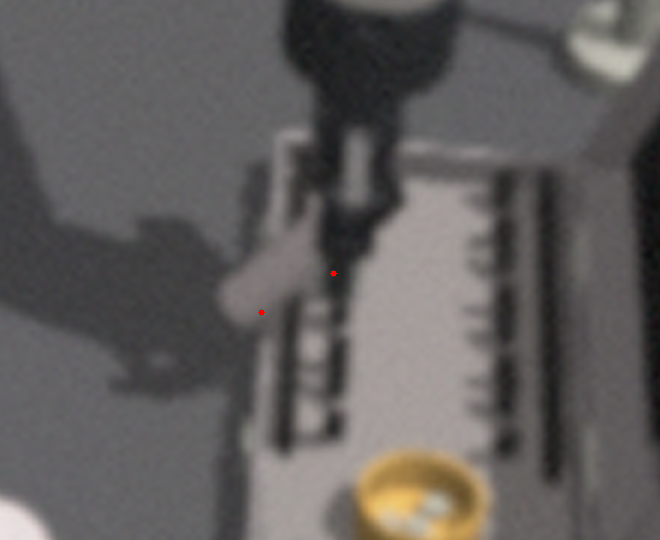

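It pivots on the wall edge as planned, at about 45–50°. Continuing to horizontal.

Emit:
{"name": "move_arm", "arguments": {"targets": [{"dx": 0,"dy": -0.5,"dz": 0.45,"turn": 0,"hand": 2},{"dx": 0,"dy": -1.1,"dz": 1.0,"turn": 0,"hand": 2},{"dx": 0,"dy": -1.6,"dz": 1.6,"turn": 0,"hand": 2},{"dx": 0,"dy": -2.1,"dz": 2.2,"turn": 0,"hand": 2},{"dx": 0,"dy": -2.5,"dz": 2.9,"turn": 0,"hand": 2},{"dx": 0,"dy": -2.8,"dz": 3.6,"turn": 0,"hand": 2},{"dx": 0,"dy": -2.8,"dz": 3.6,"turn": 0,"hand": 2}], "grip_force": 25}}

```text
clock: 9.07
eef_pos: [0.5423, 0.1484, 0.0191]
orientation: [-0.001, 0.998, -0.055, 0.002]
ft_force: [-0.1, -0.4, 2.5]
grip_width: 0.292
```

```bash
python3 - <<'E'
from view import *
view("d3",pts=[[*cw(-.008,-.075),.026]])
E
```

```text
t 9.12 pos [0.5423 0.1483 0.0194] ang -0.111 case(-7.1,-16.6) F [ 1.1 -0.1  1.6] w 0.292
crop x0,y0 (px) 359.6666666666667 185.66666666666666
```

View pics/d3.png

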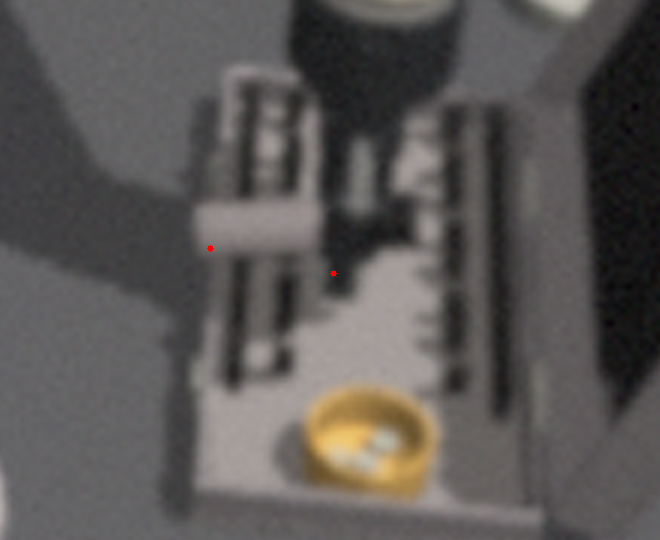

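```bash
python3 - <<'E'
from view import *
shift(*cw(-.108,.0135),.040,CY);shift(*cw(-.108,.0135),.0105,CY)
E
```

```text
dx -10.09 dy -3.00 dz -2.10 turn -0.002 | rows~1.7 turnrows 0.0 j6 0.28
dx -10.10 dy -2.99 dz 0.85 turn -0.002 | rows~1.7 turnrows 0.0 j6 0.28
```

Emit:
{"name": "move_arm", "arguments": {"targets": [{"dx": 0,"dy": 0,"dz": -2.1,"turn": 0,"hand": 2},{"dx": -3,"dy": -3,"dz": -2.1,"turn": 0,"hand": 2},{"dx": -7,"dy": -3,"dz": -2.1,"turn": 0,"hand": 2},{"dx": -10.1,"dy": -3,"dz": -2.1,"turn": 0,"hand": 2},{"dx": -10.1,"dy": -3,"dz": -2.1,"turn": 0,"hand": 2},{"dx": -10.1,"dy": -3,"dz": -0.9,"turn": 0,"hand": 2},{"dx": -10.1,"dy": -3,"dz": -0.9,"turn": 0,"hand": 2}]}}

```text
clock: 10.0
eef_pos: [0.4446, 0.1887, 0.0263]
orientation: [-0.0, 0.998, -0.056, 0.0]
ft_force: [-0.5, -0.1, -0.3]
grip_width: 0.299
```

```bash
python3 - <<'E'
from view import *
view("d4",pts=[[*cw(-.108,-.05),.038],[*cw(-.108,.05),.038]])
shift(*cw(-.108,.0135),.0105,CY)
E
```

```text
t 10.05 pos [0.4451 0.1888 0.0269] ang -0.112 case(-108.2,13.1) F [-0.1  0.4 -0.5] w 0.293
crop x0,y0 (px) 370.8333333333333 161.66666666666666
dx 0.01 dy -0.04 dz 1.64 turn -0.003 | rows~0.3 turnrows 0.0 j6 0.40
```

View pics/d4.png

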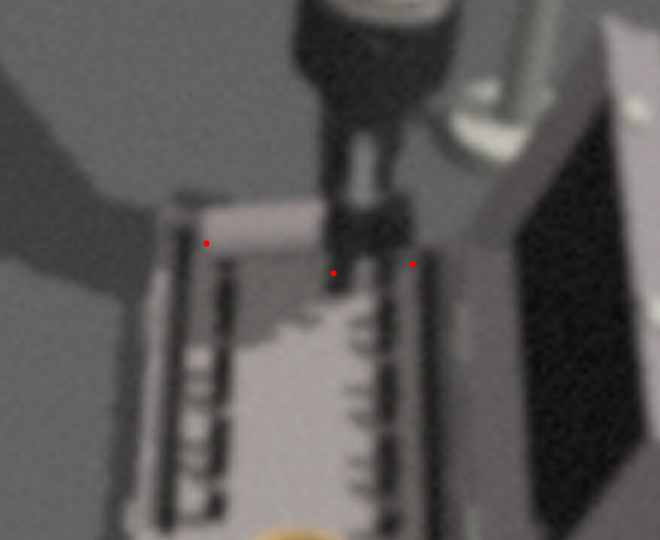

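The tube ends at zoom columns 203 and 412 match the predicted 206 and 412. Lowering and releasing gently.

Emit:
{"name": "move_arm", "arguments": {"targets": [{"dx": 0,"dy": 0,"dz": 1.0,"turn": 0,"hand": 2},{"dx": 0,"dy": 0,"dz": 1.7,"turn": 0,"hand": 2},{"dx": 0,"dy": 0,"dz": 1.7,"turn": 0,"hand": 2},{"dx": 0,"dy": 0,"dz": 1.7,"turn": 0,"hand": 3.4},{"dx": 0,"dy": 0,"dz": 1.7,"turn": 0,"hand": 3.6},{"dx": 0,"dy": 0,"dz": -1,"turn": 0,"hand": 3.6},{"dx": 0,"dy": 0,"dz": -5,"turn": 0,"hand": 3.6},{"dx": 0,"dy": 0,"dz": -11,"turn": 0,"hand": 6},{"dx": 0,"dy": 0,"dz": -13,"turn": 0,"hand": 6}]}}

```text
clock: 11.18
eef_pos: [0.4475, 0.1895, 0.1623]
orientation: [-0.002, 0.998, -0.056, 0.005]
ft_force: [-0.1, 0.2, 0.5]
grip_width: 0.704
```

```bash
python3 - <<'E'
from view import *
view("d5",cen=(425,215))
shift(.5980,-.1215,.15,CY)
shift(.485,-.238,.15,CY)
E
```

```text
t 11.22 pos [0.4481 0.1897 0.1637] ang -0.112 case(-105.3,14.3) F [2.  0.6 1.3] w 0.701
crop x0,y0 (px) 370.0 170.0
dx 18.35 dy 29.27 dz 1.45 turn -0.002 | rows~5.5 turnrows 0.0 j6 0.40
dx 8.41 dy 42.10 dz 1.26 turn -0.002 | rows~6.9 turnrows 0.0 j6 0.40
```

View pics/d5.png

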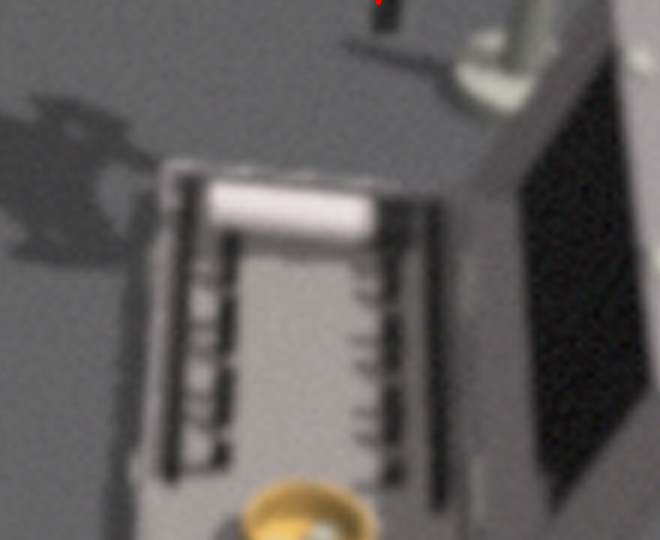

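Tube 1 lies in cradle 0. Next is tube C; I check that nothing has shifted.

```bash
cat > tubes.py <<'E'
from go import *
def tubes():
    c=capture("scene"); S=cloud(c)
    m=((S[...,2]>0.05)&(S[...,2]<0.115)&(S[...,0]>0.2)&(S[...,0]<0.78)&(S[...,1]<0.05)&(S[...,1]>-.55)).astype(np.uint8)
    n,l,sts,ce=cv2.connectedComponentsWithStats(m)
    for i in range(1,n):
        if sts[i,4]>60:
            q=S[l==i]; t=q[q[:,2]>.097]; print("comp px",ce[i].round(),sts[i,4],"zmax",q[:,2].max().round(3),"est x,y",(t[:,:2].mean(0)-[.0012,0]).round(4) if len(t) else q.mean(0).round(4), "bright",c["img"][l==i].mean().round())
tubes()
E
python3 tubes.py
```

```text
comp px [278. 198.] 171 zmax 0.104 est x,y [ 0.4853 -0.2388] bright 78.0
comp px [268. 220.] 184 zmax 0.103 est x,y [ 0.5791 -0.2576] bright 76.0
comp px [314. 237.] 391 zmax 0.104 est x,y [ 0.6408 -0.1286] bright 128.0
```

Emit:
{"name": "move_arm", "arguments": {"targets": [{"dx": 2,"dy": 6,"dz": 0,"turn": 0,"hand": 6},{"dx": 5,"dy": 15,"dz": 1,"turn": 0,"hand": 6},{"dx": 8.5,"dy": 42.1,"dz": 1.2,"turn": 0,"hand": 6},{"dx": 8.5,"dy": 42.1,"dz": 1.2,"turn": 0,"hand": 6},{"dx": 8.5,"dy": 42.1,"dz": 1.2,"turn": 0,"hand": 6},{"dx": 8.5,"dy": 42.1,"dz": 1.2,"turn": 0,"hand": 6},{"dx": 8.5,"dy": 42.1,"dz": 1.2,"turn": 0,"hand": 6},{"dx": 8.5,"dy": 42.1,"dz": 1.2,"turn": 0,"hand": 6},{"dx": 8.5,"dy": 42.1,"dz": 1.2,"turn": 0,"hand": 6}]}}

```text
clock: 12.4
eef_pos: [0.4843, -0.2377, 0.1467]
orientation: [-0.003, 0.998, -0.056, 0.004]
ft_force: [-0.0, 0.3, -1.1]
grip_width: 0.702
```

```bash
python3 - <<'E'
from view import *
c=view("e1",pts=[[.4858,-.238,.1]],half=(55,45)); shift(.4858,-.238,.042,CY)
E
```

```text
t 12.45 pos [ 0.4846 -0.2372  0.1471] ang -0.111 case(-22.5,-406.0) F [-0.6  0.6  0. ] w 0.705
crop x0,y0 (px) 222.66666666666666 132.66666666666666
dx 0.05 dy 0.13 dz 10.51 turn -0.002 | rows~1.7 turnrows 0.0 j6 -0.45
```

View pics/e1.png

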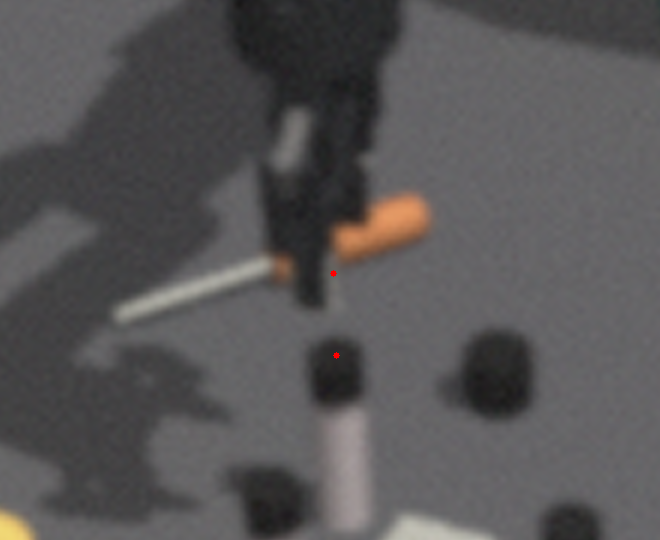

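Emit:
{"name": "move_arm", "arguments": {"targets": [{"dx": 0.1,"dy": 0.1,"dz": 5,"turn": 0,"hand": 6},{"dx": 0.1,"dy": 0.1,"dz": 10.5,"turn": 0,"hand": 6},{"dx": 0.1,"dy": 0.1,"dz": 10.5,"turn": 0,"hand": 6},{"dx": 0.1,"dy": 0.1,"dz": 10.5,"turn": 0,"hand": 2},{"dx": 0.1,"dy": 0.1,"dz": 10.5,"turn": 0,"hand": 2},{"dx": 0.1,"dy": 0.1,"dz": 10.5,"turn": 0,"hand": 2},{"dx": 0.1,"dy": 0.1,"dz": 10.5,"turn": 0,"hand": 2},{"dx": 0.1,"dy": 0.1,"dz": 10.5,"turn": 0,"hand": 2}], "grip_force": 30}}

```text
clock: 13.45
eef_pos: [0.4886, -0.2388, 0.0455]
orientation: [-0.001, 0.998, -0.055, 0.007]
ft_force: [0.9, 1.7, 7.0]
grip_width: 0.295
```

```bash
python3 - <<'E'
from view import *
stt()
x,y=cw(-.008,-.105); shift(x,y,.17,CY); shift(x,y,.060,CY)
E
```

```text
t 13.45 pos [ 0.4886 -0.2388  0.0455] ang -0.111 case(-18.3,-407.2) F [0.9 1.7 7. ] w 0.295
dx 1.16 dy -30.26 dz -12.33 turn -0.002 | rows~5.2 turnrows 0.0 j6 -0.46
dx 1.00 dy -30.23 dz -1.33 turn -0.002 | rows~4.8 turnrows 0.0 j6 -0.46
```

Emit:
{"name": "move_arm", "arguments": {"targets": [{"dx": 0,"dy": 0,"dz": -6,"turn": 0,"hand": 2},{"dx": 0,"dy": 0,"dz": -12,"turn": 0,"hand": 2},{"dx": 1,"dy": -6,"dz": -14,"turn": 0,"hand": 2},{"dx": 1,"dy": -30.2,"dz": -13,"turn": 0,"hand": 2},{"dx": 1,"dy": -30.2,"dz": -12,"turn": 0,"hand": 2},{"dx": 1,"dy": -30.2,"dz": -12,"turn": 0,"hand": 2},{"dx": 1,"dy": -30.2,"dz": -12,"turn": 0,"hand": 2},{"dx": 1,"dy": -30.2,"dz": -6,"turn": 0,"hand": 2},{"dx": 1,"dy": -30.2,"dz": -1.6,"turn": 0,"hand": 2},{"dx": 1,"dy": -30.2,"dz": -1.6,"turn": 0,"hand": 2},{"dx": 1,"dy": -30.2,"dz": -1.6,"turn": 0,"hand": 2}], "grip_force": 25}}

```text
clock: 14.82
eef_pos: [0.5332, 0.06, 0.065]
orientation: [-0.001, 0.998, -0.056, 0.009]
ft_force: [0.5, 0.2, -0.1]
grip_width: 0.298
```

```bash
cat > tip.py <<'E'
from view import *
import sys
view(sys.argv[1],pts=[[*cw(-.008,-.075),.026]])
s,r=st(); q=s["eef_pos"]; M=r.as_matrix()
E_=np.array([-75,26.])
for th,sv in((0,53),(15,54),(30,54),(45,55),(60,55),(75,56),(90,57)):
    t=np.radians(th); y=E_[0]-13*np.cos(t)+sv*np.sin(t); z=E_[1]+13*np.sin(t)+sv*np.cos(t)-18.5
    d=r.inv().apply(np.array([*cw(-.008,y/1e3),z/1e3])-q)*100; print(th,d.round(2))
E
python3 tip.py e2
```

```text
t 14.88 pos [0.5339 0.06   0.0658] ang -0.112 case(-5.9,-105.3) F [ 0.2 -0.3 -0.2] w 0.294
crop x0,y0 (px) 329.5 170.16666666666666
0 [-0.23 -1.73  0.54]
15 [-0.22 -3.17  0.29]
30 [-0.23 -4.6   0.52]
45 [-0.25 -6.    1.04]
60 [-0.27 -7.13  1.98]
75 [-0.29 -8.09  3.16]
90 [-0.32 -8.71  4.56]
```

View pics/e2.png

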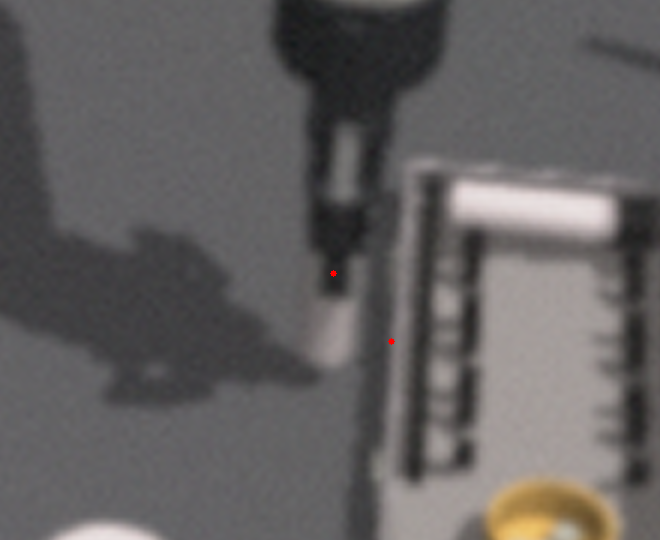

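Emit:
{"name": "move_arm", "arguments": {"targets": [{"dx": -0.2,"dy": -1.3,"dz": 0.5,"turn": 0,"hand": 2},{"dx": -0.2,"dy": -2.5,"dz": 0.4,"turn": 0,"hand": 2},{"dx": -0.2,"dy": -3.2,"dz": 0.3,"turn": 0,"hand": 2},{"dx": -0.2,"dy": -4.0,"dz": 0.4,"turn": 0,"hand": 2},{"dx": -0.2,"dy": -4.7,"dz": 0.55,"turn": 0,"hand": 2},{"dx": -0.2,"dy": -5.4,"dz": 0.8,"turn": 0,"hand": 2},{"dx": -0.2,"dy": -6.0,"dz": 1.05,"turn": 0,"hand": 2},{"dx": -0.3,"dy": -6.6,"dz": 1.5,"turn": 0,"hand": 2},{"dx": -0.3,"dy": -7.2,"dz": 2.0,"turn": 0,"hand": 2},{"dx": -0.3,"dy": -7.7,"dz": 2.6,"turn": 0,"hand": 2},{"dx": -0.3,"dy": -8.1,"dz": 3.2,"turn": 0,"hand": 2},{"dx": -0.3,"dy": -8.7,"dz": 4.2,"turn": 0,"hand": 2}], "grip_force": 25}}

```text
clock: 16.38
eef_pos: [0.5413, 0.1472, 0.0237]
orientation: [-0.002, 0.998, -0.056, 0.01]
ft_force: [0.5, -1.4, 3.8]
grip_width: 0.297
```

```bash
python3 - <<'E'
from view import *
view("e3")
shift(*cw(-.008,-.0180),.0200,CY)
E
```

```text
t 16.43 pos [0.5404 0.1477 0.0219] ang -0.111 case(-9.0,-17.4) F [1.4 0.8 2.5] w 0.293
crop x0,y0 (px) 359.5 184.5
dx 0.10 dy 0.06 dz 0.19 turn -0.002 | rows~0.0 turnrows 0.0 j6 0.28
```

View pics/e3.png

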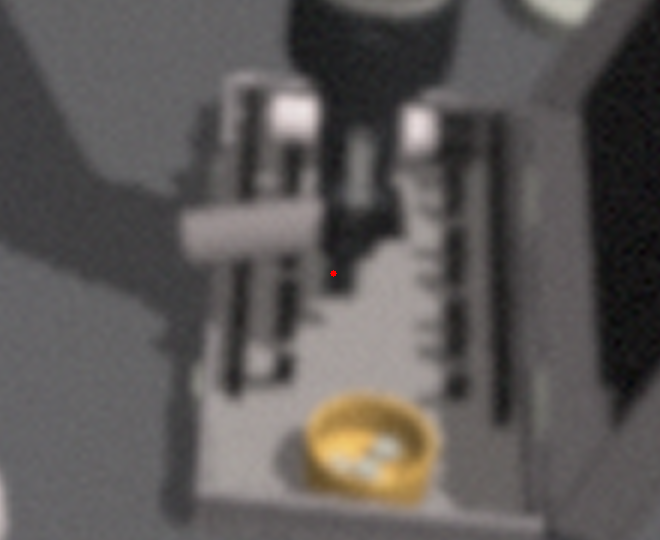

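Left end at zoom col 181, so the middle is about 18 mm from the TCP this time. A few degrees of tilt are left, which I press out before moving to cradle 1.

Emit:
{"name": "move_arm", "arguments": {"targets": [{"dx": 0.1,"dy": 0,"dz": 0.4,"turn": 0,"hand": 2},{"dx": 0.1,"dy": 0,"dz": 0.4,"turn": 0,"hand": 2},{"dx": 0.1,"dy": 0,"dz": -2,"turn": 0,"hand": 2},{"dx": -2,"dy": -2.5,"dz": -2,"turn": 0,"hand": 2},{"dx": -4.9,"dy": -3.4,"dz": -2,"turn": 0,"hand": 2},{"dx": -4.9,"dy": -3.4,"dz": -2,"turn": 0,"hand": 2},{"dx": -4.9,"dy": -3.4,"dz": -0.5,"turn": 0,"hand": 2},{"dx": -4.9,"dy": -3.4,"dz": -0.5,"turn": 0,"hand": 2}], "grip_force": 25}}

```text
clock: 17.42
eef_pos: [0.4942, 0.1859, 0.0237]
orientation: [-0.001, 0.998, -0.056, 0.006]
ft_force: [-1.2, -0.4, -1.1]
grip_width: 0.301
```

```bash
python3 - <<'E'
from view import *
view("e4",pts=[[*cw(-.058,-.05),.042],[*cw(-.058,.05),.042]])
shift(*cw(-.058,.017),.0100,CY)
E
```

```text
t 17.48 pos [0.4948 0.1861 0.0245] ang -0.112 case(-58.4,15.8) F [-0.   0.7 -0.1] w 0.297
crop x0,y0 (px) 371.6666666666667 173.5
dx 0.02 dy -0.11 dz 1.45 turn -0.003 | rows~0.2 turnrows 0.0 j6 0.37
```

View pics/e4.png

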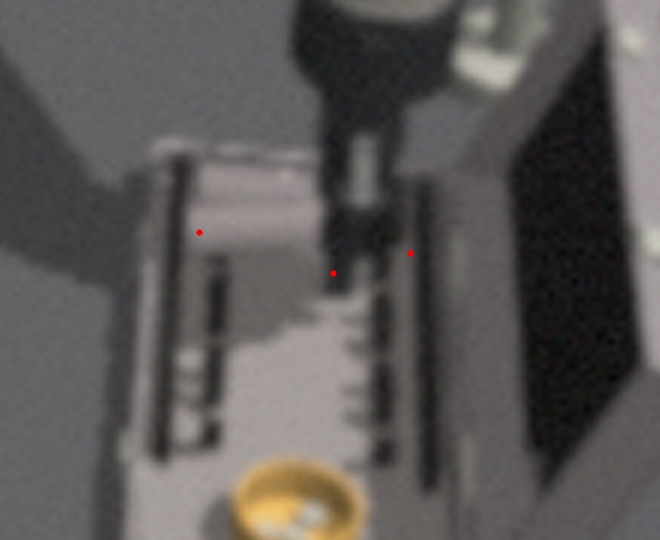

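Emit:
{"name": "move_arm", "arguments": {"targets": [{"dx": 0,"dy": -0.35,"dz": 0.4,"turn": 0,"hand": 2},{"dx": 0,"dy": -0.35,"dz": 1.4,"turn": 0,"hand": 2},{"dx": 0,"dy": -0.35,"dz": 1.5,"turn": 0,"hand": 2},{"dx": 0,"dy": -0.35,"dz": 1.5,"turn": 0,"hand": 3.4},{"dx": 0,"dy": -0.35,"dz": 1.5,"turn": 0,"hand": 3.6},{"dx": 0,"dy": -0.35,"dz": -1,"turn": 0,"hand": 3.6},{"dx": 0,"dy": -0.3,"dz": -5,"turn": 0,"hand": 3.6},{"dx": 0,"dy": -0.3,"dz": -11,"turn": 0,"hand": 6},{"dx": 0,"dy": -0.3,"dz": -13,"turn": 0,"hand": 6}]}}

```text
clock: 18.6
eef_pos: [0.4957, 0.1895, 0.1601]
orientation: [-0.003, 0.998, -0.056, 0.012]
ft_force: [0.3, 1.1, 0.2]
grip_width: 0.701
```

```bash
python3 - <<'E'
from view import *
view("e5",cen=(425,215))
shift(.580,-.2573,.15,CY)
E
python3 tubes.py
```

```text
t 18.65 pos [0.4963 0.1897 0.1616] ang -0.112 case(-57.4,19.6) F [0.2 0.3 1.4] w 0.703
crop x0,y0 (px) 370.0 170.0
dx 13.29 dy 43.49 dz 1.18 turn -0.003 | rows~7.3 turnrows 0.0 j6 0.37
comp px [268. 220.] 183 zmax 0.105 est x,y [ 0.58   -0.2569] bright 77.0
comp px [317. 226.] 186 zmax 0.105 est x,y [ 0.5985 -0.1223] bright 76.0
comp px [311. 246.] 203 zmax 0.105 est x,y [ 0.6753 -0.1339] bright 176.0
```

View pics/e5.png

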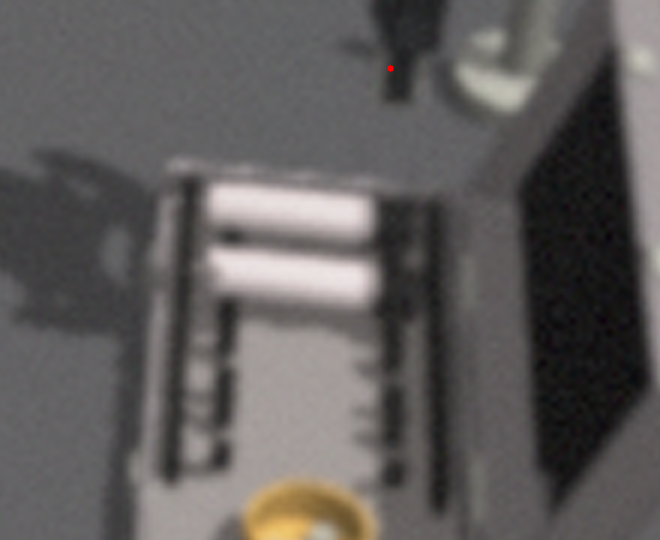

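Two tubes are in. Next is tube B at about (0.582,-0.257).

Emit:
{"name": "move_arm", "arguments": {"targets": [{"dx": 2,"dy": 6,"dz": 0,"turn": 0,"hand": 6},{"dx": 5,"dy": 15,"dz": 1,"turn": 0,"hand": 6},{"dx": 13.4,"dy": 43.5,"dz": 1.2,"turn": 0,"hand": 6},{"dx": 13.4,"dy": 43.5,"dz": 1.2,"turn": 0,"hand": 6},{"dx": 13.4,"dy": 43.5,"dz": 1.2,"turn": 0,"hand": 6},{"dx": 13.4,"dy": 43.5,"dz": 1.2,"turn": 0,"hand": 6},{"dx": 13.4,"dy": 43.5,"dz": 1.2,"turn": 0,"hand": 6},{"dx": 13.4,"dy": 43.5,"dz": 1.2,"turn": 0,"hand": 6},{"dx": 13.4,"dy": 43.5,"dz": 1.2,"turn": 0,"hand": 6}]}}

```text
clock: 19.82
eef_pos: [0.5796, -0.2581, 0.1453]
orientation: [-0.003, 0.998, -0.057, 0.01]
ft_force: [2.0, 0.9, -0.1]
grip_width: 0.702
```

```bash
python3 - <<'E'
from view import *
c=view("f1",pts=[[.581,-.257,.1]]); shift(.582,-.257,.040,CY)
E
```

```text
t 19.88 pos [ 0.5798 -0.2567  0.1459] ang -0.112 case(74.2,-415.1) F [-0.2  0.5 -0.6] w 0.699
crop x0,y0 (px) 211.0 154.83333333333334
dx 0.01 dy 0.09 dz 10.59 turn -0.003 | rows~1.7 turnrows 0.0 j6 -0.40
```

View pics/f1.png

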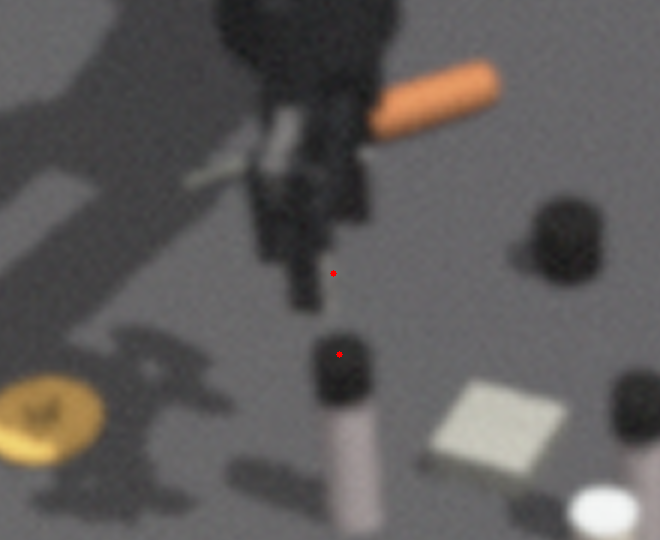

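Emit:
{"name": "move_arm", "arguments": {"targets": [{"dx": 0.1,"dy": 0,"dz": 5,"turn": 0,"hand": 6},{"dx": 0.1,"dy": 0,"dz": 10.6,"turn": 0,"hand": 6},{"dx": 0.1,"dy": 0,"dz": 10.6,"turn": 0,"hand": 6},{"dx": 0.1,"dy": 0,"dz": 10.6,"turn": 0,"hand": 2},{"dx": 0.1,"dy": 0,"dz": 10.6,"turn": 0,"hand": 2},{"dx": 0.1,"dy": 0,"dz": 10.6,"turn": 0,"hand": 2},{"dx": 0.1,"dy": 0,"dz": 10.6,"turn": 0,"hand": 2},{"dx": 0.1,"dy": 0,"dz": 10.6,"turn": 0,"hand": 2},{"dx": 0.1,"dy": 0,"dz": 4,"turn": 0,"hand": 2},{"dx": 0.1,"dy": 0,"dz": -3,"turn": 0,"hand": 2},{"dx": 0.1,"dy": 0,"dz": -5,"turn": 0,"hand": 2},{"dx": 0.1,"dy": 0,"dz": -5,"turn": 0,"hand": 2}], "grip_force": 30}}

```text
clock: 21.38
eef_pos: [0.5817, -0.2583, 0.2021]
orientation: [-0.001, 0.998, -0.056, 0.015]
ft_force: [0.1, 0.1, -0.8]
grip_width: 0.3
```

```bash
python3 - <<'E'
from view import *
c=view("f2")
x,y=cw(-.008,-.105); shift(x,y,.18,CY); shift(x,y,.064,CY)
E
```

```text
t 21.43 pos [ 0.5805 -0.2576  0.1985] ang -0.112 case(75.1,-415.9) F [-0.6 -0.6 -0.9] w 0.294
crop x0,y0 (px) 209.16666666666666 139.0
dx -8.45 dy -31.05 dz 1.83 turn -0.003 | rows~5.2 turnrows 0.0 j6 -0.40
dx -8.74 dy -30.98 dz 13.43 turn -0.003 | rows~5.6 turnrows 0.0 j6 -0.40
```

View pics/f2.png

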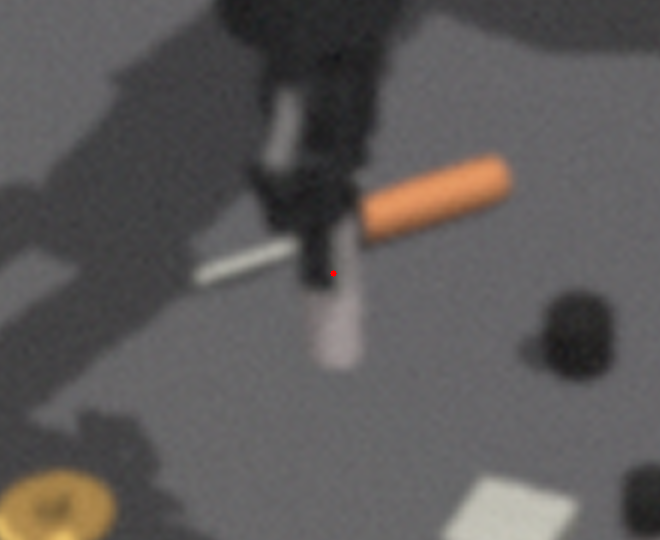

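Emit:
{"name": "move_arm", "arguments": {"targets": [{"dx": -2,"dy": -6,"dz": 0,"turn": 0,"hand": 2},{"dx": -8.7,"dy": -31,"dz": 1.5,"turn": 0,"hand": 2},{"dx": -8.7,"dy": -31,"dz": 1.5,"turn": 0,"hand": 2},{"dx": -8.7,"dy": -31,"dz": 1.5,"turn": 0,"hand": 2},{"dx": -8.7,"dy": -31,"dz": 1.5,"turn": 0,"hand": 2},{"dx": -8.7,"dy": -31,"dz": 2,"turn": 0,"hand": 2},{"dx": -8.7,"dy": -31,"dz": 8,"turn": 0,"hand": 2},{"dx": -8.7,"dy": -31,"dz": 13.2,"turn": 0,"hand": 2},{"dx": -8.7,"dy": -31,"dz": 13.2,"turn": 0,"hand": 2},{"dx": -8.7,"dy": -31,"dz": 13.2,"turn": 0,"hand": 2}], "grip_force": 25}}

```text
clock: 22.68
eef_pos: [0.533, 0.06, 0.0673]
orientation: [-0.002, 0.998, -0.057, 0.013]
ft_force: [1.1, 0.5, 0.0]
grip_width: 0.296
```

```bash
python3 tip.py f3
```

```text
t 22.73 pos [0.534  0.0601 0.0686] ang -0.113 case(-5.8,-105.2) F [-0.8  0.2 -1.1] w 0.303
crop x0,y0 (px) 329.5 169.5
0 [-0.25 -1.71  0.82]
15 [-0.25 -3.16  0.57]
30 [-0.26 -4.59  0.81]
45 [-0.29 -5.98  1.34]
60 [-0.32 -7.12  2.28]
75 [-0.35 -8.07  3.45]
90 [-0.4  -8.69  4.86]
```

View pics/f3.png

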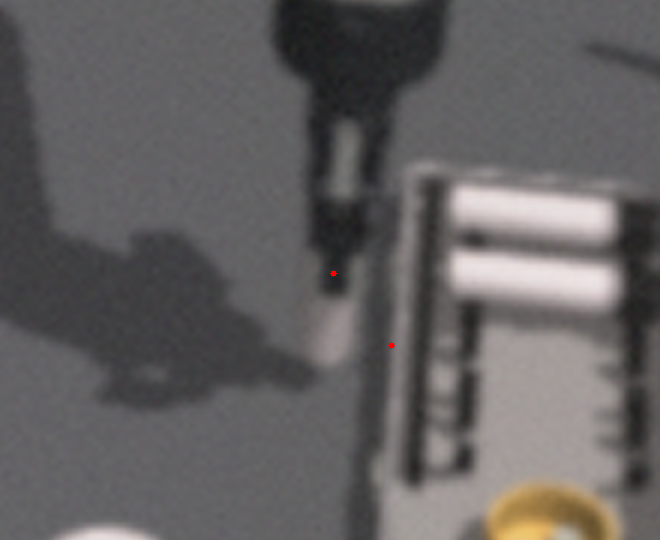

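Emit:
{"name": "move_arm", "arguments": {"targets": [{"dx": -0.2,"dy": -1.3,"dz": 0.8,"turn": 0,"hand": 2},{"dx": -0.2,"dy": -2.5,"dz": 0.7,"turn": 0,"hand": 2},{"dx": -0.2,"dy": -3.2,"dz": 0.6,"turn": 0,"hand": 2},{"dx": -0.2,"dy": -4.0,"dz": 0.7,"turn": 0,"hand": 2},{"dx": -0.2,"dy": -4.7,"dz": 0.85,"turn": 0,"hand": 2},{"dx": -0.2,"dy": -5.4,"dz": 1.1,"turn": 0,"hand": 2},{"dx": -0.2,"dy": -6.0,"dz": 1.35,"turn": 0,"hand": 2},{"dx": -0.2,"dy": -6.6,"dz": 1.8,"turn": 0,"hand": 2},{"dx": -0.2,"dy": -7.2,"dz": 2.4,"turn": 0,"hand": 2},{"dx": -0.2,"dy": -8.1,"dz": 3.5,"turn": 0,"hand": 2},{"dx": -0.2,"dy": -8.7,"dz": 4.9,"turn": 0,"hand": 2},{"dx": -0.2,"dy": -8.7,"dz": 5.0,"turn": 0,"hand": 2}], "grip_force": 25}}

```text
clock: 24.22
eef_pos: [0.5424, 0.148, 0.0175]
orientation: [-0.003, 0.998, -0.056, 0.013]
ft_force: [0.1, 1.8, 4.8]
grip_width: 0.297
```

```bash
python3 - <<'E'
from view import *
view("f4")
shift(*cw(.042,.017),.0400,CY)
E
```

```text
t 24.27 pos [0.5424 0.1478 0.0179] ang -0.113 case(-7.0,-17.1) F [-2.   0.6  3.2] w 0.298
crop x0,y0 (px) 359.5 186.0
dx 4.94 dy -3.44 dz -2.05 turn -0.004 | rows~1.0 turnrows 0.0 j6 0.28
```

View pics/f4.png

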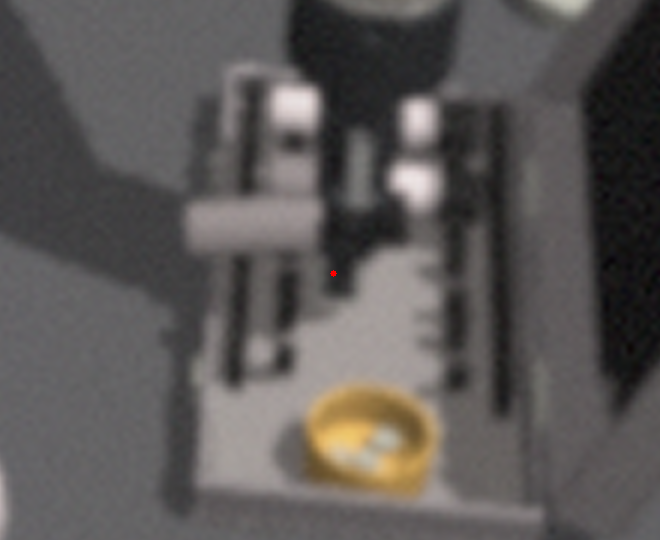

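Horizontal, left end at zoom col 184 (67 mm from the TCP). Moving it above cradle 3.

Emit:
{"name": "move_arm", "arguments": {"targets": [{"dx": 0,"dy": 0,"dz": -2,"turn": 0,"hand": 2},{"dx": 2,"dy": -2.5,"dz": -2,"turn": 0,"hand": 2},{"dx": 5,"dy": -3.5,"dz": -2,"turn": 0,"hand": 2},{"dx": 5,"dy": -3.5,"dz": -1.2,"turn": 0,"hand": 2},{"dx": 5,"dy": -3.5,"dz": -0.8,"turn": 0,"hand": 2},{"dx": 5,"dy": -3.5,"dz": -0.8,"turn": 0,"hand": 2}], "grip_force": 25}}

```text
clock: 25.02
eef_pos: [0.5939, 0.1763, 0.0259]
orientation: [-0.002, 0.998, -0.057, 0.012]
ft_force: [0.2, 0.4, -0.1]
grip_width: 0.294
```

```bash
python3 - <<'E'
from view import *
view("f5",pts=[[*cw(.042,-.05),.045],[*cw(.042,.05),.045]])
shift(*cw(.042,.019),.0100,CY)
E
```

```text
t 25.07 pos [0.5945 0.1765 0.0266] ang -0.113 case(41.7,17.1) F [ 0.7  0.4 -0.5] w 0.296
crop x0,y0 (px) 372.1666666666667 197.0
dx -0.01 dy -0.18 dz 1.66 turn -0.004 | rows~0.3 turnrows 0.0 j6 0.31
```

View pics/f5.png

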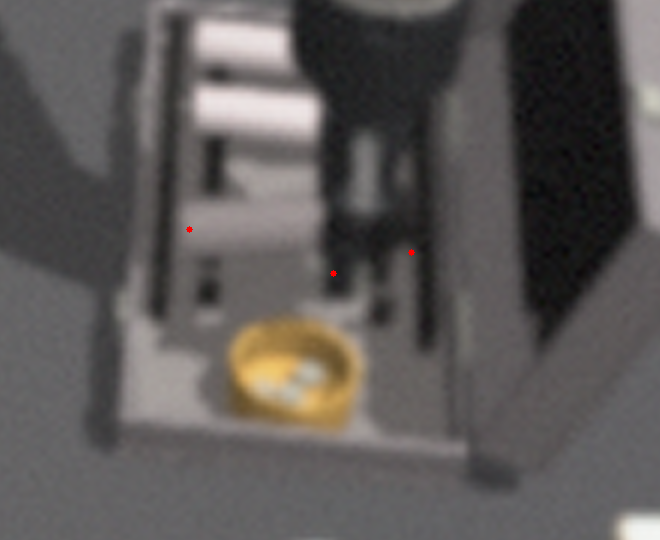

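Emit:
{"name": "move_arm", "arguments": {"targets": [{"dx": 0,"dy": -0.2,"dz": 0.5,"turn": 0,"hand": 2},{"dx": 0,"dy": -0.2,"dz": 1.5,"turn": 0,"hand": 2},{"dx": 0,"dy": -0.2,"dz": 1.7,"turn": 0,"hand": 2},{"dx": 0,"dy": -0.2,"dz": 1.7,"turn": 0,"hand": 3.4},{"dx": 0,"dy": -0.2,"dz": 1.7,"turn": 0,"hand": 3.6},{"dx": 0,"dy": -0.2,"dz": -1,"turn": 0,"hand": 3.6},{"dx": 0,"dy": -0.2,"dz": -5,"turn": 0,"hand": 3.6},{"dx": 0,"dy": -0.2,"dz": -11,"turn": 0,"hand": 6},{"dx": 0,"dy": -0.2,"dz": -13,"turn": 0,"hand": 6}]}}

```text
clock: 26.2
eef_pos: [0.594, 0.1784, 0.1628]
orientation: [-0.004, 0.998, -0.056, 0.017]
ft_force: [-0.1, 1.0, -0.1]
grip_width: 0.703
```

```bash
python3 - <<'E'
from view import *
view("f6",cen=(425,220))
shift(.600,-.1220,.15,CY)
E
python3 tubes.py
```

```text
t 26.25 pos [0.5945 0.1785 0.1644] ang -0.113 case(41.4,19.2) F [0.6 0.  2.6] w 0.702
crop x0,y0 (px) 370.0 175.0
dx 3.89 dy 29.81 dz 1.27 turn -0.004 | rows~4.8 turnrows 0.0 j6 0.31
comp px [317. 226.] 186 zmax 0.104 est x,y [ 0.5981 -0.1213] bright 75.0
comp px [311. 246.] 203 zmax 0.104 est x,y [ 0.6755 -0.1334] bright 175.0
```

View pics/f6.png

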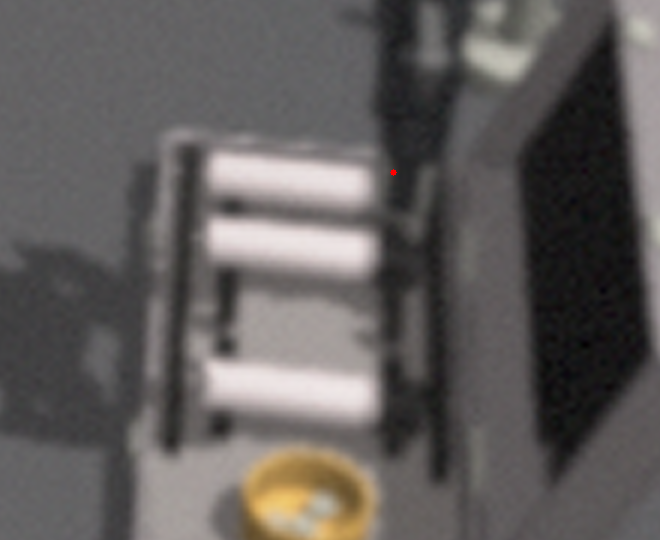

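Emit:
{"name": "move_arm", "arguments": {"targets": [{"dx": 1,"dy": 6,"dz": 0,"turn": 0,"hand": 5},{"dx": 3.8,"dy": 29.8,"dz": 1.2,"turn": 0,"hand": 5},{"dx": 3.8,"dy": 29.8,"dz": 1.2,"turn": 0,"hand": 5},{"dx": 3.8,"dy": 29.8,"dz": 1.2,"turn": 0,"hand": 5},{"dx": 3.8,"dy": 29.8,"dz": 1.2,"turn": 0,"hand": 5},{"dx": 3.8,"dy": 29.8,"dz": 1.2,"turn": 0,"hand": 5},{"dx": 3.8,"dy": 29.8,"dz": 1.2,"turn": 0,"hand": 5}]}}

```text
clock: 27.18
eef_pos: [0.5977, -0.1215, 0.1464]
orientation: [-0.004, 0.998, -0.057, 0.015]
ft_force: [0.3, -0.6, 0.2]
grip_width: 0.583
```

```bash
python3 - <<'E'
from view import *
c=view("g1",pts=[[.599,-.1215,.1]]); shift(.6005,-.1220,.042,CY)
E
```

```text
t 27.23 pos [ 0.598  -0.1209  0.1469] ang -0.112 case(77.6,-278.1) F [ 0.8 -0.4 -0.1] w 0.587
crop x0,y0 (px) 262.5 160.66666666666666
dx -0.06 dy 0.19 dz 10.49 turn -0.003 | rows~1.7 turnrows 0.0 j6 -0.19
```

View pics/g1.png

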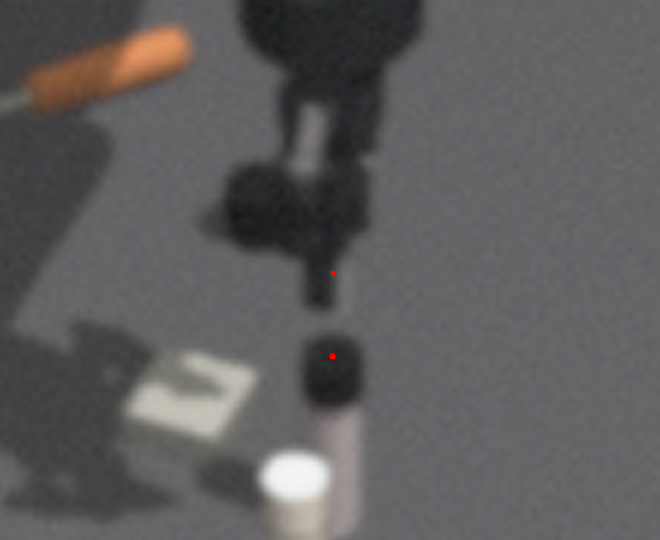

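Emit:
{"name": "move_arm", "arguments": {"targets": [{"dx": -0.1,"dy": 0.1,"dz": 5,"turn": 0,"hand": 5},{"dx": -0.1,"dy": 0.1,"dz": 10.5,"turn": 0,"hand": 5},{"dx": -0.1,"dy": 0.1,"dz": 10.5,"turn": 0,"hand": 5},{"dx": -0.1,"dy": 0.1,"dz": 10.5,"turn": 0,"hand": 2},{"dx": -0.1,"dy": 0.1,"dz": 10.5,"turn": 0,"hand": 2},{"dx": -0.1,"dy": 0.1,"dz": 10.5,"turn": 0,"hand": 2},{"dx": -0.1,"dy": 0.1,"dz": 10.5,"turn": 0,"hand": 2},{"dx": -0.1,"dy": 0.1,"dz": 4,"turn": 0,"hand": 2},{"dx": -0.1,"dy": 0.1,"dz": -3,"turn": 0,"hand": 2},{"dx": -0.1,"dy": 0.1,"dz": -5,"turn": 0,"hand": 2},{"dx": -0.1,"dy": 0.1,"dz": -5,"turn": 0,"hand": 2}], "grip_force": 30}}

```text
clock: 28.6
eef_pos: [0.597, -0.1228, 0.2013]
orientation: [-0.003, 0.998, -0.056, 0.02]
ft_force: [1.0, 0.5, -1.4]
grip_width: 0.295
```

```bash
python3 - <<'E'
from view import *
c=view("g2")
x,y=cw(-.0065,-.105); shift(x,y,.18,CY); shift(x,y,.064,CY)
E
```

```text
t 28.65 pos [ 0.5956 -0.1224  0.1978] ang -0.113 case(75.4,-279.8) F [ 0.1  0.1 -1.5] w 0.296
crop x0,y0 (px) 262.0 144.5
dx -8.30 dy -17.44 dz 1.67 turn -0.003 | rows~3.1 turnrows 0.0 j6 -0.19
dx -8.69 dy -17.32 dz 13.27 turn -0.003 | rows~3.8 turnrows 0.0 j6 -0.19
```

View pics/g2.png

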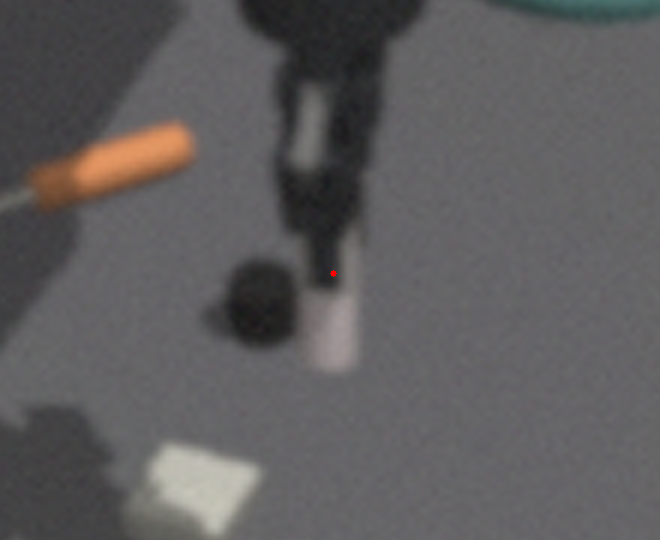

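Emit:
{"name": "move_arm", "arguments": {"targets": [{"dx": -3,"dy": -6,"dz": 0.5,"turn": 0,"hand": 2},{"dx": -8.7,"dy": -17.3,"dz": 1.5,"turn": 0,"hand": 2},{"dx": -8.7,"dy": -17.3,"dz": 1.5,"turn": 0,"hand": 2},{"dx": -8.7,"dy": -17.3,"dz": 2,"turn": 0,"hand": 2},{"dx": -8.7,"dy": -17.3,"dz": 8,"turn": 0,"hand": 2},{"dx": -8.7,"dy": -17.3,"dz": 13.2,"turn": 0,"hand": 2},{"dx": -8.7,"dy": -17.3,"dz": 13.2,"turn": 0,"hand": 2},{"dx": -8.7,"dy": -17.3,"dz": 13.2,"turn": 0,"hand": 2}], "grip_force": 25}}

```text
clock: 29.65
eef_pos: [0.5339, 0.0595, 0.0654]
orientation: [-0.004, 0.998, -0.057, 0.017]
ft_force: [-0.6, 0.1, 0.3]
grip_width: 0.296
```

```bash
python3 tip.py g3
```

```text
t 29.70 pos [0.5349 0.0596 0.0668] ang -0.113 case(-4.8,-105.5) F [-0.1 -0.4 -1.1] w 0.299
crop x0,y0 (px) 329.3333333333333 170.16666666666666
0 [-0.35 -1.75  0.63]
15 [-0.35 -3.19  0.4 ]
30 [-0.36 -4.62  0.64]
45 [-0.39 -6.01  1.17]
60 [-0.42 -7.14  2.11]
75 [-0.47 -8.09  3.29]
90 [-0.53 -8.71  4.7 ]
```

View pics/g3.png

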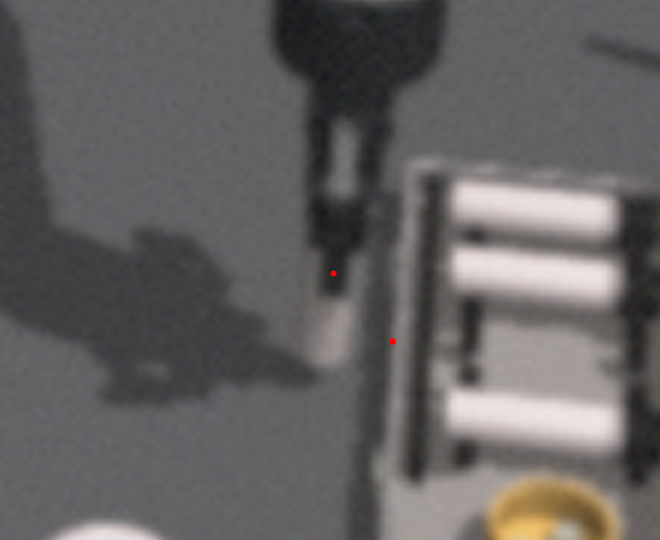

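Emit:
{"name": "move_arm", "arguments": {"targets": [{"dx": -0.35,"dy": -1.3,"dz": 0.6,"turn": 0,"hand": 2},{"dx": -0.35,"dy": -2.5,"dz": 0.5,"turn": 0,"hand": 2},{"dx": -0.35,"dy": -3.2,"dz": 0.4,"turn": 0,"hand": 2},{"dx": -0.35,"dy": -4.0,"dz": 0.5,"turn": 0,"hand": 2},{"dx": -0.35,"dy": -4.7,"dz": 0.65,"turn": 0,"hand": 2},{"dx": -0.4,"dy": -5.4,"dz": 0.9,"turn": 0,"hand": 2},{"dx": -0.4,"dy": -6.0,"dz": 1.2,"turn": 0,"hand": 2},{"dx": -0.4,"dy": -6.6,"dz": 1.65,"turn": 0,"hand": 2},{"dx": -0.4,"dy": -7.2,"dz": 2.2,"turn": 0,"hand": 2},{"dx": -0.45,"dy": -8.1,"dz": 3.3,"turn": 0,"hand": 2},{"dx": -0.5,"dy": -8.7,"dz": 4.7,"turn": 0,"hand": 2},{"dx": -0.5,"dy": -8.7,"dz": 4.8,"turn": 0,"hand": 2}], "grip_force": 25}}

```text
clock: 31.2
eef_pos: [0.5406, 0.1479, 0.0177]
orientation: [-0.004, 0.998, -0.056, 0.018]
ft_force: [0.3, 0.4, 3.5]
grip_width: 0.297
```

```bash
python3 - <<'E'
from view import *
view("g4")
shift(*cw(-.008,.017),.030,CY)
E
```

```text
t 31.25 pos [0.5405 0.1477 0.0181] ang -0.113 case(-8.8,-17.4) F [0.8 1.1 1.8] w 0.296
crop x0,y0 (px) 359.5 185.5
dx 0.11 dy -3.45 dz -1.15 turn -0.004 | rows~0.6 turnrows 0.0 j6 0.28
```

View pics/g4.png

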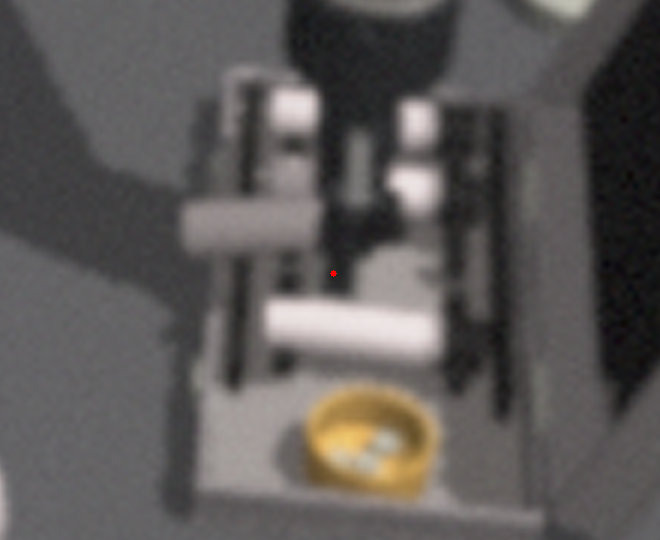

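Emit:
{"name": "move_arm", "arguments": {"targets": [{"dx": 0.05,"dy": 0,"dz": -1.4,"turn": 0,"hand": 2},{"dx": 0.05,"dy": -2,"dz": -1.4,"turn": 0,"hand": 2},{"dx": 0.05,"dy": -3.7,"dz": -1.2,"turn": 0,"hand": 2},{"dx": 0.05,"dy": -3.7,"dz": -0.9,"turn": 0,"hand": 2},{"dx": 0.05,"dy": -3.7,"dz": -0.9,"turn": 0,"hand": 2}], "grip_force": 25}}

```text
clock: 31.88
eef_pos: [0.5441, 0.1844, 0.0266]
orientation: [-0.004, 0.998, -0.056, 0.016]
ft_force: [-0.2, 0.5, -0.3]
grip_width: 0.294
```

```bash
python3 - <<'E'
from view import *
view("g5",pts=[[*cw(-.008,-.05),.045],[*cw(-.008,.05),.045]])
shift(*cw(-.008,.019),.0100,CY)
E
```

```text
t 31.93 pos [0.5443 0.1841 0.0268] ang -0.113 case(-9.1,19.2) F [ 0.1 -0.2 -1.2] w 0.301
crop x0,y0 (px) 372.8333333333333 184.66666666666666
dx 0.05 dy 0.04 dz 1.68 turn -0.004 | rows~0.3 turnrows 0.0 j6 0.34
```

View pics/g5.png

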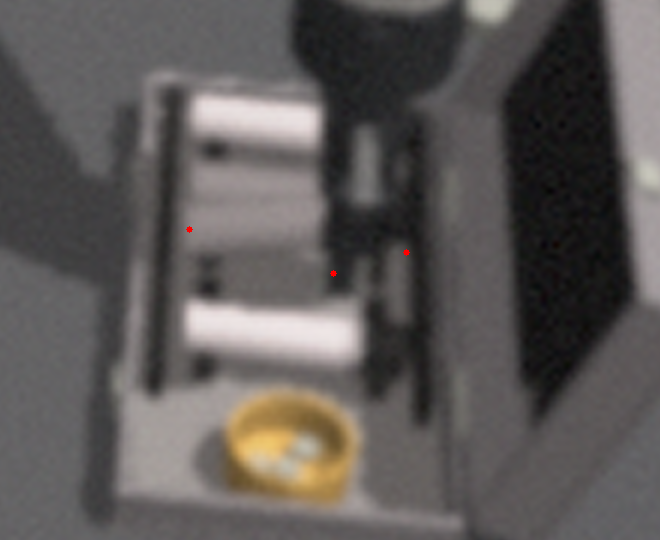

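Left end at zoom col 188, in line with its neighbours at 190 and 186. Lowering.

Emit:
{"name": "move_arm", "arguments": {"targets": [{"dx": 0.05,"dy": 0,"dz": 0.8,"turn": 0,"hand": 2},{"dx": 0.05,"dy": 0,"dz": 1.6,"turn": 0,"hand": 2},{"dx": 0.05,"dy": 0,"dz": 1.7,"turn": 0,"hand": 2},{"dx": 0.05,"dy": 0,"dz": 1.7,"turn": 0,"hand": 3.4},{"dx": 0.05,"dy": 0,"dz": 1.7,"turn": 0,"hand": 3.6},{"dx": 0.05,"dy": 0,"dz": -1,"turn": 0,"hand": 3.6},{"dx": 0,"dy": 0,"dz": -5,"turn": 0,"hand": 3.6},{"dx": 0,"dy": 0,"dz": -11,"turn": 0,"hand": 5},{"dx": 0,"dy": 0,"dz": -13,"turn": 0,"hand": 5}]}}

```text
clock: 33.05
eef_pos: [0.5424, 0.184, 0.1628]
orientation: [-0.005, 0.998, -0.056, 0.022]
ft_force: [-0.3, 0.5, 0.1]
grip_width: 0.586
```

```bash
python3 - <<'E'
from view import *
view("g6",cen=(425,220))
# cover: fit in both cams
for n,box in(("scene",None),("top",None)):
    c=capture(n); r=nets.trace("cover",n)
    print(n,[(x["p"],np.round(x["extent"],1)) for x in r[:2]])
    if r:
        m=r[0]["pixels"]; P=cloud(c)[m]; hsv=cv2.cvtColor(c["img"],cv2.COLOR_BGR2HSV)
        mm=(hsv[...,1]>110)&(hsv[...,0]>12)&(hsv[...,0]<35)
        u,v,w,h=r[0]["extent"]; b=np.zeros_like(mm); b[int(v-h):int(v+h)+1,int(u-w):int(u+w)+1]=1
        mm&=b
        pts=np.argwhere(mm)[:,::-1].astype(np.float32); ell=cv2.fitEllipse(cv2.convexHull(pts))
        print("ellipse",ell,"flange top z8:",at_z(c,[ell[0]],.008),"zpct",np.percentile(P[:,2],[5,50,95]))
        k=(P[:,2]>.004)&(P[:,2]<.011); print("flange ring mean",P[k].mean(0).round(4),k.sum()); k=P[:,2]>.015; print("knob",P[k].mean(0).round(4),k.sum())
E
```

```text
t 33.10 pos [0.5429 0.1841 0.1643] ang -0.113 case(-10.4,19.1) F [ 1.1 -0.3  1.2] w 0.585
crop x0,y0 (px) 370.0 175.0
scene [(0.47, array([218.1, 222.6,  23.7,  14.2]))]
ellipse ((217.47305297851562, 224.5989990234375), (13.664450645446777, 19.840106964111328), 77.42098999023438) flange top z8: [[ 0.53199537 -0.41380201  0.008     ]] zpct [0.00356785 0.00739746 0.01937765]
flange ring mean [ 0.5335 -0.4147  0.0071] 162
knob [ 0.5296 -0.4144  0.0194] 22
top [(0.7, array([420.8, 186.9,  21.8,  18.1]))]
ellipse ((421.3233337402344, 186.6787872314453), (18.36358070373535, 19.545494079589844), 129.79078674316406) flange top z8: [[ 0.52587952 -0.41449761  0.008     ]] zpct [0.00373845 0.00733965 0.02020997]
flange ring mean [ 0.5255 -0.4162  0.0072] 234
knob [ 0.5187 -0.4031  0.0617] 26
```

View pics/g6.png

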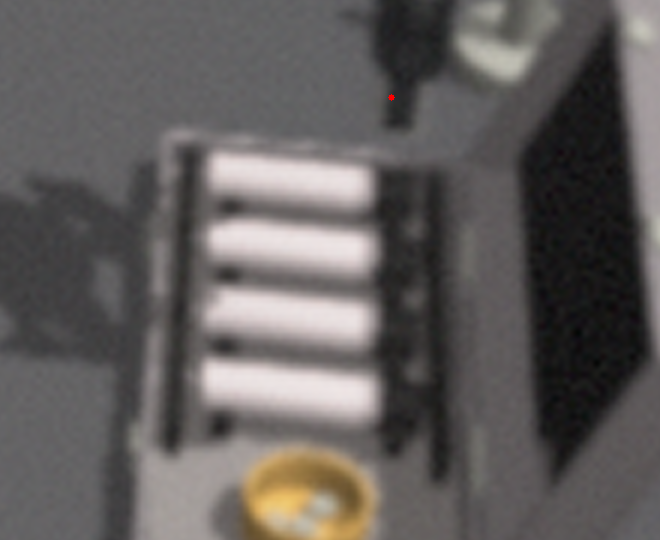

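All four tubes are in. The cover is at about (0.531,-0.4145). The tool has picked up ~0.045 rad of tilt, so I end the next calls during fast descents to see whether that undoes it.

```bash
python3 - <<'E'
from go import *
shift(.529,-.4145,.25,CY);shift(.529,-.4145,.09,CY)
E
```

```text
dx 6.00 dy 59.42 dz -9.84 turn -0.003 | rows~9.7 turnrows 0.0 j6 0.34
dx 5.51 dy 59.56 dz 6.16 turn -0.003 | rows~9.6 turnrows 0.0 j6 0.34
```

Emit:
{"name": "move_arm", "arguments": {"targets": [{"dx": 0.5,"dy": 6,"dz": -3,"turn": 0,"hand": 5},{"dx": 6,"dy": 59.4,"dz": -8,"turn": 0,"hand": 5},{"dx": 6,"dy": 59.4,"dz": -8,"turn": 0,"hand": 5},{"dx": 6,"dy": 59.4,"dz": -8,"turn": 0,"hand": 5},{"dx": 6,"dy": 59.4,"dz": -8,"turn": 0,"hand": 5},{"dx": 6,"dy": 59.4,"dz": -8,"turn": 0,"hand": 5},{"dx": 6,"dy": 59.4,"dz": -8,"turn": 0,"hand": 5},{"dx": 6,"dy": 59.4,"dz": -8,"turn": 0,"hand": 5},{"dx": 6,"dy": 59.4,"dz": -8,"turn": 0,"hand": 5},{"dx": 6,"dy": 59.4,"dz": -8,"turn": 0,"hand": 5},{"dx": 6,"dy": 59.4,"dz": -8,"turn": 0,"hand": 5},{"dx": 6,"dy": 59.5,"dz": -2,"turn": 0,"hand": 5}]}}

```text
clock: 34.8
eef_pos: [0.5336, -0.4169, 0.176]
orientation: [-0.0, 0.998, -0.056, 0.02]
ft_force: [0.2, 0.3, 0.1]
grip_width: 0.583
```

Emit:
{"name": "move_arm", "arguments": {"targets": [{"dx": 0,"dy": 0,"dz": 6,"turn": 0,"hand": 5},{"dx": 0,"dy": 0,"dz": 12,"turn": 0,"hand": 5}]}}

```text
clock: 35.05
eef_pos: [0.5383, -0.4152, 0.0531]
orientation: [-0.001, 0.998, -0.056, 0.02]
ft_force: [-0.0, -1.4, -0.3]
grip_width: 0.587
```

```bash
python3 - <<'E'
from go import *
stt(); shift(.531,-.4145,.09,CY)
s,r=st(); print(r.as_matrix()[:,2].round(4))
E
```

```text
t 35.05 pos [ 0.5383 -0.4152  0.0531] ang -0.112 case(50.3,-577.1) F [-0.  -1.4 -0.3] w 0.587
dx -0.59 dy -0.00 dz -3.71 turn -0.003 | rows~0.6 turnrows 0.0 j6 -0.65
[ 0.0392 -0.     -0.9992]
```

Emit:
{"name": "move_arm", "arguments": {"targets": [{"dx": -0.65,"dy": 0,"dz": 0,"turn": 0,"hand": 5},{"dx": -0.65,"dy": 0,"dz": 0.5,"turn": 0,"hand": 4},{"dx": -0.65,"dy": 0,"dz": 0.5,"turn": 0,"hand": 4}]}}

```text
clock: 35.42
eef_pos: [0.5334, -0.4155, 0.0513]
orientation: [0.001, 0.998, -0.056, 0.022]
ft_force: [-0.8, 0.1, 1.5]
grip_width: 0.468
```

```bash
python3 - <<'E'
from view import *
c=view("h1",pts=[[.531,-.4145,.022],[.531,-.4145,.008]],half=(40,35),f=8); shift(.531,-.4145,.012,CY)
E
```

```text
t 35.48 pos [ 0.5335 -0.4157  0.0516] ang -0.112 case(45.6,-578.2) F [ 0.3  0.3 -0.4] w 0.470
crop x0,y0 (px) 174.625 178.375
dx -0.43 dy -0.09 dz 3.94 turn -0.003 | rows~0.6 turnrows 0.0 j6 -0.65
```

View pics/h1.png

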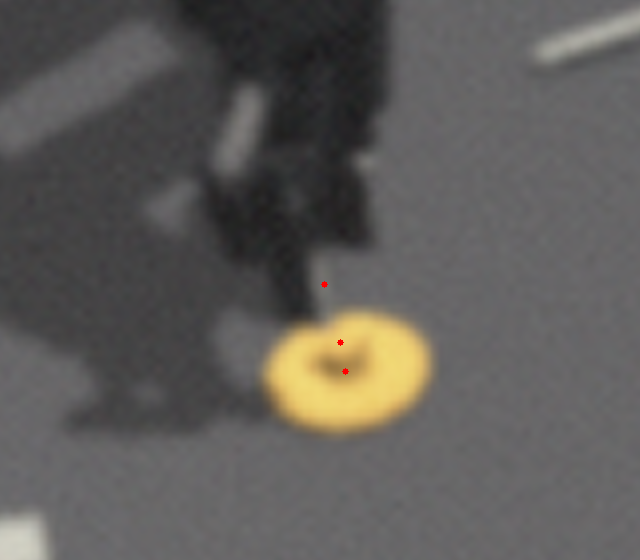

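Emit:
{"name": "move_arm", "arguments": {"targets": [{"dx": -0.4,"dy": -0.1,"dz": 2,"turn": 0,"hand": 4},{"dx": -0.4,"dy": -0.1,"dz": 3.8,"turn": 0,"hand": 4},{"dx": -0.4,"dy": -0.1,"dz": 3.9,"turn": 0,"hand": 4},{"dx": -0.4,"dy": -0.1,"dz": 3.9,"turn": 0,"hand": 1},{"dx": -0.4,"dy": -0.1,"dz": 3.9,"turn": 0,"hand": 1},{"dx": -0.4,"dy": -0.1,"dz": 3.9,"turn": 0,"hand": 1},{"dx": -0.4,"dy": -0.1,"dz": 3.9,"turn": 0,"hand": 1},{"dx": -0.4,"dy": -0.1,"dz": 3.9,"turn": 0,"hand": 1}], "grip_force": 35}}

```text
clock: 36.48
eef_pos: [0.5318, -0.4149, 0.0133]
orientation: [0.001, 0.998, -0.056, 0.023]
ft_force: [0.9, -0.3, 2.5]
grip_width: 0.164
```

```bash
python3 - <<'E'
from view import *
c=view("h2",half=(40,35),f=8)
E
```

```text
t 36.52 pos [ 0.5318 -0.4148  0.0133] ang -0.112 case(43.8,-577.5) F [ 1.2 -0.9  2.7] w 0.161
crop x0,y0 (px) 176.875 188.125
```

View pics/h2.png

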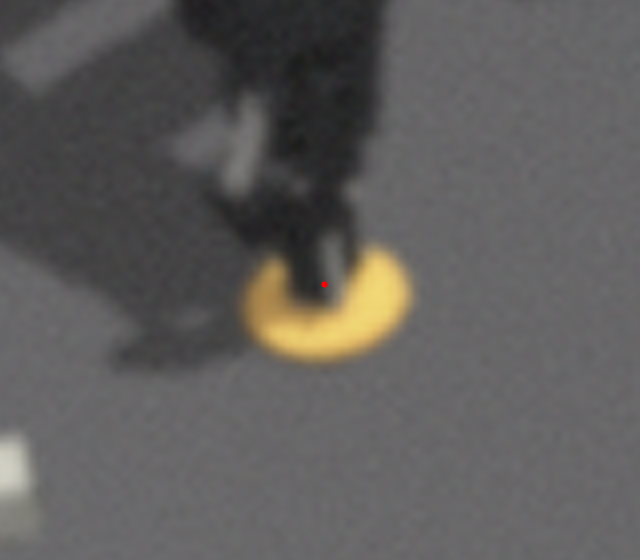

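```bash
python3 - <<'E'
from go import *
print(cw(.106,0)); x,y=cw(.106,0); shift(x,y,.15,CY); shift(x,y,.06,CY)
E
```

```text
[0.65656862 0.15244779]
dx 6.68 dy -57.76 dz -13.40 turn -0.003 | rows~9.5 turnrows 0.0 j6 -0.66
dx 6.28 dy -57.76 dz -4.40 turn -0.003 | rows~9.3 turnrows 0.0 j6 -0.66
```

Emit:
{"name": "move_arm", "arguments": {"targets": [{"dx": 0,"dy": 0,"dz": -3,"turn": 0,"hand": 1},{"dx": 0,"dy": 0,"dz": -8,"turn": 0,"hand": 1},{"dx": 0,"dy": 0,"dz": -14,"turn": 0,"hand": 1},{"dx": 0,"dy": 0,"dz": -16,"turn": 0,"hand": 1},{"dx": 0,"dy": 0,"dz": -16,"turn": 0,"hand": 1}]}}

```text
clock: 37.15
eef_pos: [0.5251, -0.4144, 0.1746]
orientation: [0.002, 0.998, -0.056, 0.024]
ft_force: [0.4, 0.1, -0.7]
grip_width: 0.163
```

```bash
python3 - <<'E'
from view import *
x,y=cw(.106,0); shift(x,y,.15,CY); shift(x,y,.065,CY)
c=view("h3",half=(40,35),f=8)
E
```

```text
dx 6.63 dy -57.80 dz 2.67 turn -0.002 | rows~9.3 turnrows 0.0 j6 -0.65
dx 6.22 dy -57.82 dz 11.16 turn -0.002 | rows~9.5 turnrows 0.0 j6 -0.65
t 37.20 pos [ 0.5242 -0.4136  0.1718] ang -0.112 case(36.2,-577.1) F [ 0.1 -0.2 -1.8] w 0.160
crop x0,y0 (px) 170.375 142.375
```

View pics/h3.png

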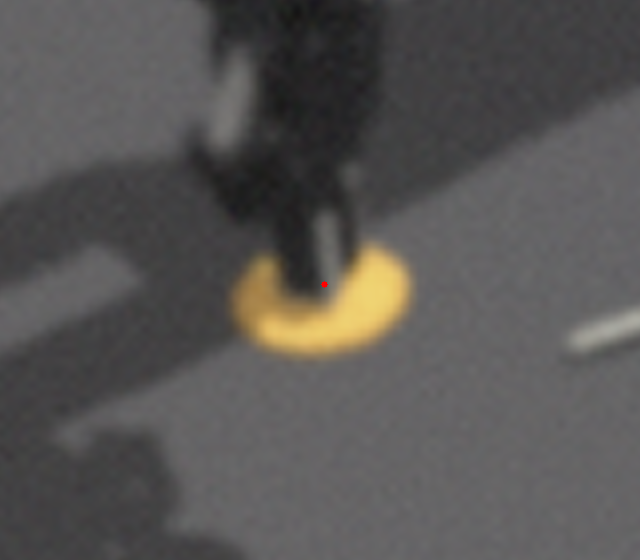

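Emit:
{"name": "move_arm", "arguments": {"targets": [{"dx": 0.5,"dy": -5,"dz": 0,"turn": 0,"hand": 1},{"dx": 6.5,"dy": -57.8,"dz": 1,"turn": 0,"hand": 1},{"dx": 6.5,"dy": -57.8,"dz": 1,"turn": 0,"hand": 1},{"dx": 6.5,"dy": -57.8,"dz": 1,"turn": 0,"hand": 1},{"dx": 6.5,"dy": -57.8,"dz": 2,"turn": 0,"hand": 1},{"dx": 6.5,"dy": -57.8,"dz": 2,"turn": 0,"hand": 1},{"dx": 6.5,"dy": -57.8,"dz": 2,"turn": 0,"hand": 1},{"dx": 6.5,"dy": -57.8,"dz": 2,"turn": 0,"hand": 1},{"dx": 6.5,"dy": -57.8,"dz": 2,"turn": 0,"hand": 1},{"dx": 6.3,"dy": -57.8,"dz": 6,"turn": 0,"hand": 1},{"dx": 6.3,"dy": -57.8,"dz": 9,"turn": 0,"hand": 1},{"dx": 6.3,"dy": -57.8,"dz": 9,"turn": 0,"hand": 1}]}}

```text
clock: 38.7
eef_pos: [0.6504, 0.1533, 0.0767]
orientation: [0.002, 0.998, -0.055, 0.014]
ft_force: [-0.2, 0.5, -1.0]
grip_width: 0.161
```

```bash
python3 - <<'E'
from view import *
c=view("i1",half=(40,35),f=8); s,r=st(); print(r.as_matrix()[:,2].round(4))
c=view("i1t",half=(40,35),f=8,cam="top")
E
```

```text
t 38.75 pos [0.6525 0.153  0.0802] ang -0.112 case(101.9,0.1) F [ 0.5  0.2 -1.2] w 0.164
crop x0,y0 (px) 383.25 207.5
[ 0.0346 -0.0054 -0.9994]
t 38.80 pos [0.6542 0.1529 0.0831] ang -0.112 case(103.5,0.2) F [ 0.5 -0.5 -0.6] w 0.162
crop x0,y0 (px) 184.875 106.25
```

View pics/i1.png

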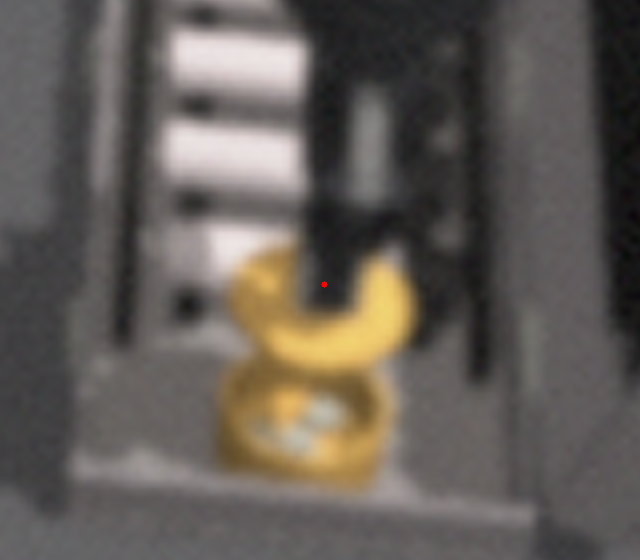

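View pics/i1t.png

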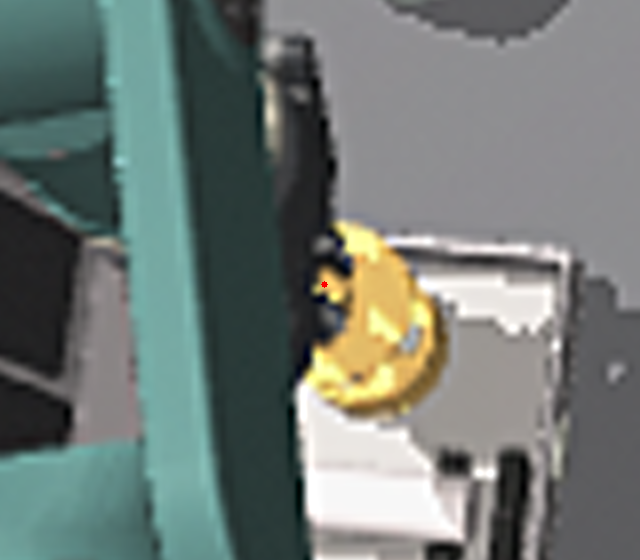

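```bash
python3 - <<'E'
from go import *
stt(); shift(*cw(.106,0),.062,CY)
E
```

```text
t 38.80 pos [0.6542 0.1529 0.0831] ang -0.112 case(103.5,0.2) F [ 0.5 -0.5 -0.6] w 0.162
dx 0.16 dy 0.02 dz 2.12 turn -0.003 | rows~0.3 turnrows 0.0 j6 0.26
```

Emit:
{"name": "move_arm", "arguments": {"targets": [{"dx": 0.15,"dy": 0.05,"dz": 1,"turn": 0,"hand": 1},{"dx": 0.15,"dy": 0.05,"dz": 2.1,"turn": 0,"hand": 1},{"dx": 0.15,"dy": 0.05,"dz": 2.1,"turn": 0,"hand": 1},{"dx": 0.15,"dy": 0.05,"dz": 2.1,"turn": 0,"hand": 1},{"dx": 0.15,"dy": 0.05,"dz": 2.1,"turn": 0,"hand": 1}]}}

```text
clock: 39.42
eef_pos: [0.6568, 0.1522, 0.0629]
orientation: [0.001, 0.998, -0.056, 0.021]
ft_force: [-0.2, 0.8, -1.0]
grip_width: 0.159
```

```bash
python3 - <<'E'
from view import *
c=view("i2",half=(40,35),f=8); s,r=st(); print(r.as_matrix()[:,2].round(4))
e=s["eef_pos"]
S=cloud(c); hsv=cv2.cvtColor(c["img"],cv2.COLOR_BGR2HSV)
br=(hsv[...,1]>90)&(hsv[...,0]>10)&(hsv[...,0]<38)
P=S[br]; P=P[np.hypot(P[:,0]-e[0],P[:,1]-e[1])<.05]
print(np.histogram(P[:,2],bins=np.arange(0,.09,.005)))
E
```

```text
t 39.48 pos [0.6568 0.1522 0.0628] ang -0.112 case(106.2,-0.2) F [-0.2  0.3 -2.2] w 0.164
crop x0,y0 (px) 382.125 213.5
[ 0.0408 -0.0045 -0.9992]
(array([  8,  37,  21,  15,  27,  34,  12,   0,   0,   0,  37, 152,  10,
         5,   6,   2,   1]), array([0.   , 0.005, 0.01 , 0.015, 0.02 , 0.025, 0.03 , 0.035, 0.04 ,
       0.045, 0.05 , 0.055, 0.06 , 0.065, 0.07 , 0.075, 0.08 , 0.085]))
```

View pics/i2.png

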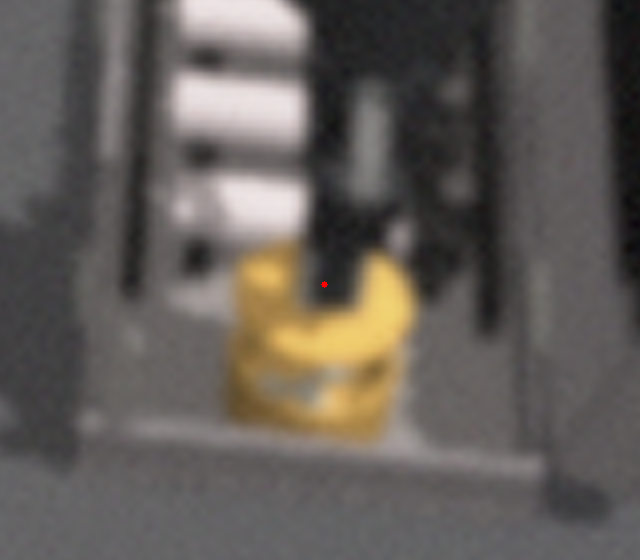

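```bash
cat > sil.py <<'E'
from view import *
from scipy.optimize import minimize
def silfit(c,mask,circles,p0):
    # circles: list of (r,z); maximise IoU of hull of projected circles with mask (upsampled)
    f=4; M=cv2.resize(mask.astype(np.float32),None,fx=f,fy=f,interpolation=cv2.INTER_LINEAR)
    a=np.linspace(0,2*np.pi,60)
    def cost(p):
        X=np.vstack([np.c_[p[0]+r*np.cos(a),p[1]+r*np.sin(a),np.full(60,z)] for r,z in circles])
        q=cv2.convexHull((proj(c,X)*f+(f-1)/2).astype(np.float32))
        I=np.zeros(M.shape,np.uint8); cv2.fillConvexPoly(I,np.round(q*16).astype(np.int32),1,shift=4)
        inter=(M*I).sum(); return 1-inter/(M.sum()+I.sum()-inter)
    best=min(((cost((p0[0]+dx,p0[1]+dy)),p0[0]+dx,p0[1]+dy) for dx in np.arange(-.01,.0101,.001) for dy in np.arange(-.01,.0101,.001)))
    r=minimize(cost,best[1:],method="Nelder-Mead",options=dict(initial_simplex=[[best[1],best[2]],[best[1]+.001,best[2]],[best[1],best[2]+.001]],xatol=1e-5,fatol=1e-5))
    return r.x,r.fun
def hullmask(m):
    n,l,s,ce=cv2.connectedComponentsWithStats(m.astype(np.uint8)); k=1+np.argmax(s[1:,4])
    h=cv2.convexHull(np.argwhere(l==k)[:,::-1].astype(np.int32)); o=np.zeros(m.shape,np.uint8); cv2.fillConvexPoly(o,h,1); return o
def brass(c):
    hsv=cv2.cvtColor(c["img"],cv2.COLOR_BGR2HSV); return (hsv[...,1]>90)&(hsv[...,0]>10)&(hsv[...,0]<38)
def cas(p):
    d=np.array(p)-CT; ct,s=np.cos(CY),np.sin(CY); return (1e3*np.array([ct*d[0]+s*d[1],-s*d[0]+ct*d[1]])).round(2)
E
cat > hov.py <<'E'
from sil import *
c=capture("scene"); s,r=st(); e=s["eef_pos"]; S=cloud(c); z=S[...,2]
near=np.hypot(S[...,0]-e[0],S[...,1]-e[1])<.045
b=brass(c)
zt=e[2]-.0053
m=hullmask(b&near&(z>zt-.007)&(z<zt+.008))
p,f=silfit(c,m,[(.029,zt),(.029,zt-.004)],e[:2]); print("flange",p.round(4),cas(p),f,"minus tcp",(p-e[:2]).round(4))
# cup body below
E
python3 hov.py
```

```text
flange [0.6587 0.1522] [ 1.0812e+02 -2.0000e-02] 0.11798317748226117 minus tcp [ 0.002 -0.   ]
```

```bash
python3 - <<'E'
from sil import *
c=dict(capture("scene")); c["img"]=cv2.imread("pics/scene0.png")
b=brass(c); b[:, :400]=0; b[:,445:]=0; b[:240]=0; b[280:]=0
m=hullmask(b); print(m.sum())
p,f=silfit(c,m,[(.028,.030),(.028,.006)],cw(.106,0)); print("cup",p.round(4),cas(p),f)
# check on table cover (known gripped x .5318)
c["img"]=cv2.imread("pics/scene0.png"); b=brass(c); b[:,240:]=0; b[:,:200]=0; b[:210]=0;b[240:]=0
m=hullmask(b); p,f=silfit(c,m,[(.029,.008),(.029,.004)],(.531,-.4145)); print("cover table",p.round(4),f)
E
```

```text
332
cup [0.6532 0.1535] [102.54   0.66] 0.18148102180721748
cover table [ 0.5293 -0.4138] 0.08727798273304677
```

The jaw-centred cover is within about 2 mm of my cup estimate, and the spigot clearance is 3 mm. I lower while watching force and height: seated should be TCP z ≈ 0.039, spigot on the rim ≈ 0.043.

Emit:
{"name": "move_arm", "arguments": {"targets": [{"dx": 0.05,"dy": 0,"dz": 1,"turn": 0,"hand": 1},{"dx": 0.05,"dy": 0,"dz": 1.7,"turn": 0,"hand": 1},{"dx": 0.08,"dy": 0,"dz": 2.0,"turn": 0,"hand": 1},{"dx": 0.08,"dy": 0,"dz": 2.2,"turn": 0,"hand": 1},{"dx": 0.08,"dy": 0,"dz": 2.3,"turn": 0,"hand": 1},{"dx": 0.08,"dy": 0,"dz": 2.3,"turn": 0,"hand": 1}]}}

```text
clock: 40.33
eef_pos: [0.6573, 0.1526, 0.0393]
orientation: [0.001, 0.998, -0.056, 0.019]
ft_force: [-5.1, 1.6, 1.3]
grip_width: 0.16
```

```bash
python3 - <<'E'
from view import *
c=view("i3",half=(40,35),f=8)
c=view("i3t",half=(40,35),f=8,cam="top")
E
```

```text
t 40.38 pos [0.6573 0.1526 0.0393] ang -0.112 case(106.7,0.2) F [-5.9  1.4  1.2] w 0.161
crop x0,y0 (px) 381.25 220.125
t 40.42 pos [0.6573 0.1526 0.0393] ang -0.112 case(106.7,0.2) F [-5.1  2.1  0.8] w 0.160
crop x0,y0 (px) 188.75 109.625
```

View pics/i3.png

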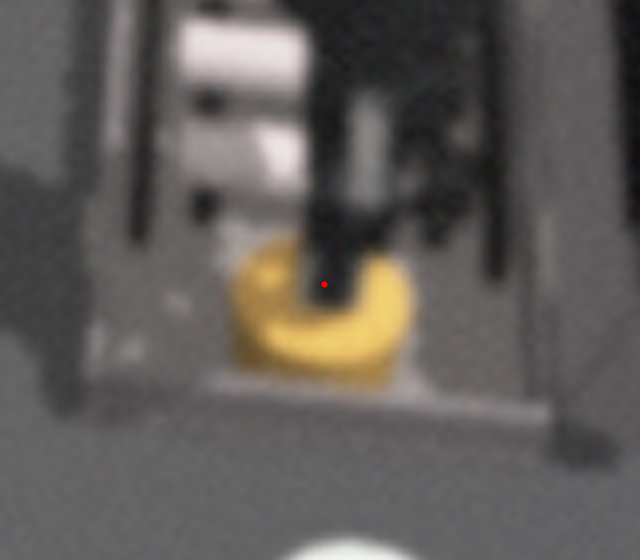

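View pics/i3t.png

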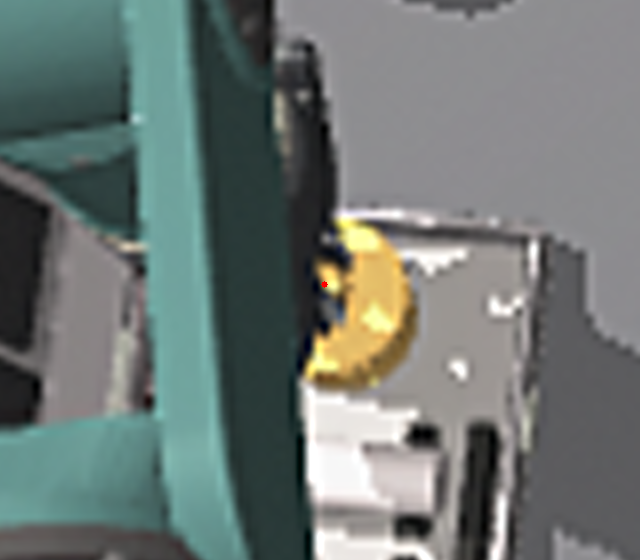

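It seated to z=0.0393, with a −5 N side force in x, so the spigot touches the +x wall. I shift −3 mm to centre it before releasing.

Emit:
{"name": "move_arm", "arguments": {"targets": [{"dx": -0.15,"dy": 0,"dz": 0,"turn": 0,"hand": 1},{"dx": -0.3,"dy": 0,"dz": 0,"turn": 0,"hand": 1},{"dx": -0.3,"dy": 0,"dz": 0,"turn": 0,"hand": 1},{"dx": -0.3,"dy": 0,"dz": 0,"turn": 0,"hand": 1}]}}

```text
clock: 40.92
eef_pos: [0.6547, 0.1526, 0.0393]
orientation: [0.001, 0.998, -0.056, 0.019]
ft_force: [0.7, -0.9, 1.0]
grip_width: 0.161
```

```bash
python3 - <<'E'
from go import *
stt()
E
```

```text
t 40.92 pos [0.6547 0.1526 0.0393] ang -0.112 case(104.1,-0.0) F [ 0.7 -0.9  1. ] w 0.161
```

Emit:
{"name": "move_arm", "arguments": {"targets": [{"dx": 0,"dy": 0,"dz": 0,"turn": 0,"hand": 3.6},{"dx": 0,"dy": 0,"dz": 0,"turn": 0,"hand": 4},{"dx": 0,"dy": 0,"dz": -2,"turn": 0,"hand": 4},{"dx": 0,"dy": 0,"dz": -6,"turn": 0,"hand": 4},{"dx": -2,"dy": 4,"dz": -12,"turn": 0,"hand": 4},{"dx": -8,"dy": 10,"dz": -16,"turn": 0,"hand": 4},{"dx": -14,"dy": 16,"dz": -16,"turn": 0,"hand": 2},{"dx": -20,"dy": 22,"dz": -16,"turn": 0,"hand": 1},{"dx": -20,"dy": 22,"dz": -16,"turn": 0,"hand": 0},{"dx": -20,"dy": 22,"dz": -16,"turn": 0,"hand": 0}]}}

```text
clock: 42.18
eef_pos: [0.4233, -0.0444, 0.1935]
orientation: [0.002, 0.998, -0.057, 0.021]
ft_force: [0.4, -0.3, -0.1]
grip_width: -0.002
```

```bash
python3 - <<'E'
from sil import *
c=view("j1",cen=(425,225),half=(55,45)); S=cloud(c)
t=view("j1t",cen=(205,178),half=(65,60),f=5,cam="top"); T=cloud(t)
for n,cc,P in(("scene",c,S),("top",t,T)):
    b=brass(cc); q=P[b]; d=q[:,:2]-CT; ct,s=np.cos(CY),np.sin(CY); k=np.c_[ct*d[:,0]+s*d[:,1],-s*d[:,0]+ct*d[:,1]]
    u=np.hypot(k[:,0]-.104,k[:,1])<.04
    fl=u&(q[:,2]>.028)&(q[:,2]<.040); X=np.c_[k[fl],np.ones(fl.sum())]; co=np.linalg.lstsq(X,q[fl,2],rcond=None)[0]
    print(n,"flange centre",(1e3*(k[fl].min(0)+k[fl].max(0))/2).round(1),"z med",np.median(q[fl,2]).round(4),"slope",co[:2].round(3),"knob top",np.percentile(q[u,2],99).round(4))
E
```

```text
t 42.23 pos [ 0.4227 -0.0451  0.1937] ang -0.115 case(-104.9,-221.9) F [-0.7  0.3  0.5] w 0.001
crop x0,y0 (px) 370.0 180.0
t 42.27 pos [ 0.4244 -0.0441  0.1935] ang -0.115 case(-103.4,-220.7) F [ 0.9 -0.1  0.3] w 0.002
crop x0,y0 (px) 140.0 118.0
scene flange centre [103.8  -0.8] z med 0.0331 slope [ 0.001 -0.008] knob top 0.0486
top flange centre [101.4  -0.9] z med 0.0332 slope [-0.007 -0.   ] knob top 0.0486
```

View pics/j1.png

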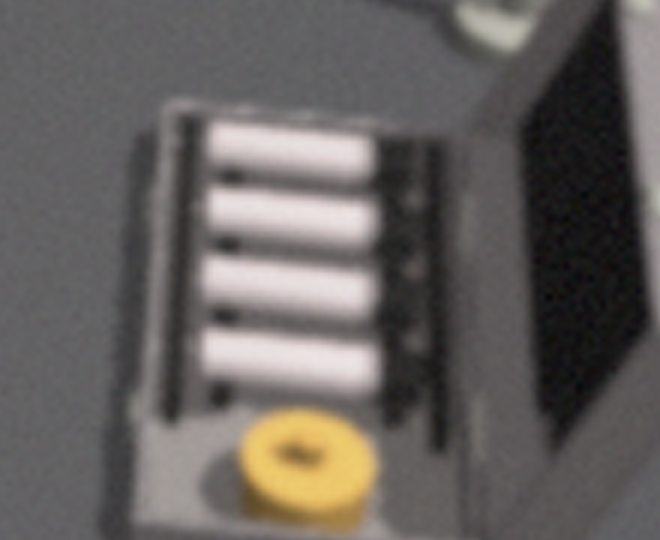

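View pics/j1t.png

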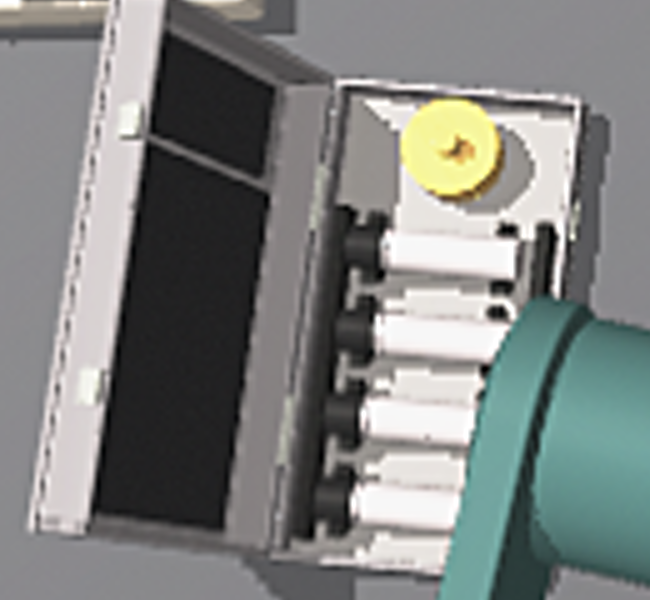

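The cover is level, with its flange top at z≈0.033 and centred within about 1 mm. Now I check the tubes' heights and measure the lid before closing.

```bash
python3 - <<'E'
from sil import *
for n in("scene","top"):
    c=capture(n); P=cloud(c).reshape(-1,3); d=P[:,:2]-CT; ct,s=np.cos(CY),np.sin(CY); k=1e3*np.c_[ct*d[:,0]+s*d[:,1],-s*d[:,0]+ct*d[:,1]]; z=1e3*P[:,2]
    ox=-2 if n=="scene" else -4.2
    for x in(-108,-58,-8,42):
        m=(np.abs(k[:,0]-x-ox)<16)&(np.abs(k[:,1])<62)&(z>33)
        if m.sum()<20: print(n,x,"hidden");continue
        y=k[m,1]; zz=z[m]; o=[np.percentile(zz[(y>a)&(y<b)],90).round(1) if ((y>a)&(y<b)).sum()>3 else None for a,b in((-50,-25),(-25,0),(0,25),(25,50))]
        print(n,x,"y",np.percentile(y,[1,99]).round(1),"x mid",np.median(k[m,0]).round(1),"z",o)
    m=(np.abs(k[:,0])<150)&(k[:,1]>60)&(k[:,1]<220)&(z>30)&(z<260)
    print(n,"lid: zmax",z[m].max().round(1),"ymax",np.percentile(k[m,1],99.5).round(1),"y at zmax",k[m][z[m]>z[m].max()-6].mean(0).round(1))
    h=m&(np.abs(k[:,0])<130)
    for a in range(40,200,20):
        g=h&(z>a)&(z<a+20)
        if g.sum()>5: print("  z",a,"y",np.percentile(k[g,1],[2,50,98]).round(1))
E
```

```text
scene -108 y [-49.5  47. ] x mid -104.3 z [np.float64(41.3), np.float64(42.5), np.float64(41.5), np.float64(42.3)]
scene -58 y [-48.   48.9] x mid -54.2 z [np.float64(40.9), np.float64(41.5), np.float64(41.8), np.float64(42.3)]
scene -8 y [-49.   48.3] x mid -4.4 z [np.float64(41.4), np.float64(41.4), np.float64(40.3), np.float64(41.1)]
scene 42 y [-47.1  50.1] x mid 45.6 z [np.float64(41.6), np.float64(41.3), np.float64(41.3), np.float64(40.5)]
scene lid: zmax 173.6 ymax 156.7 y at zmax [ -6.6 126. ]
  z 40 y [ 99.5 104.3 114.6]
  z 60 y [105.6 110.8 120.4]
  z 80 y [113.5 117.9 125.8]
  z 100 y [119.7 124.3 132.4]
  z 120 y [125.2 128.4 132.5]
  z 140 y [141.8 152.  157.4]
  z 160 y [121.2 133.8 151.8]
top -108 y [-30.5  47.4] x mid -112.3 z [np.float64(41.4), np.float64(40.9), np.float64(41.2), np.float64(41.3)]
top -58 y [-33.5  49.1] x mid -62.9 z [np.float64(42.3), np.float64(41.8), np.float64(41.6), np.float64(41.3)]
top -8 y [-42.6  48.8] x mid -13.5 z [np.float64(40.6), np.float64(40.6), np.float64(41.1), np.float64(40.6)]
top 42 y [-49.4  49.9] x mid 36.5 z [np.float64(41.8), np.float64(40.7), np.float64(41.5), np.float64(40.7)]
top lid: zmax 174.0 ymax 156.0 y at zmax [  2.3 124.7]
  z 40 y [ 99.3 104.7 115. ]
  z 60 y [105.9 110.8 120.5]
  z 80 y [110.7 116.3 127. ]
  z 100 y [116.6 122.1 132.8]
  z 120 y [123.4 128.4 135.3]
  z 140 y [130.3 150.7 156.5]
  z 160 y [120.2 131.4 147.1]
```

All tubes lie level with tops at about 41 mm and ends at about ±49 mm, and the lid is at about 1.86 rad. I move the closed fingers over and behind the lid.

```bash
python3 - <<'E'
from go import *
stt(); shift(*cw(-.02,-.1),.28,CY); shift(*cw(-.01,.185),.28,CY); shift(*cw(-.01,.185),.145,CY)
E
```

```text
t 42.38 pos [ 0.4259 -0.043   0.1928] ang -0.113 case(-102.0,-219.4) F [-0.1 -0.  -0.1] w 0.002
dx 8.52 dy -11.97 dz -8.36 turn -0.003 | rows~2.7 turnrows 0.0 j6 -0.12
dx 9.42 dy -40.47 dz -8.31 turn -0.003 | rows~6.8 turnrows 0.0 j6 -0.12
dx 8.86 dy -40.47 dz 5.18 turn -0.003 | rows~6.7 turnrows 0.0 j6 -0.12
```

Emit:
{"name": "move_arm", "arguments": {"targets": [{"dx": 2,"dy": 0,"dz": -5,"turn": 0,"hand": 0},{"dx": 5,"dy": -2,"dz": -9,"turn": 0,"hand": 0},{"dx": 9.4,"dy": -40.5,"dz": -9,"turn": 0,"hand": 0},{"dx": 9.4,"dy": -40.5,"dz": -9,"turn": 0,"hand": 0},{"dx": 9.4,"dy": -40.5,"dz": -9,"turn": 0,"hand": 0},{"dx": 9.4,"dy": -40.5,"dz": -9,"turn": 0,"hand": 0},{"dx": 9.4,"dy": -40.5,"dz": -9,"turn": 0,"hand": 0},{"dx": 9.4,"dy": -40.5,"dz": -9,"turn": 0,"hand": 0},{"dx": 9.4,"dy": -40.5,"dz": -9,"turn": 0,"hand": 0},{"dx": 9.4,"dy": -40.5,"dz": -9,"turn": 0,"hand": 0}]}}

```text
clock: 43.62
eef_pos: [0.5608, 0.351, 0.2857]
orientation: [0.002, 0.998, -0.055, 0.02]
ft_force: [-0.2, -0.3, 0.3]
grip_width: 0.003
```

```bash
python3 - <<'E'
from view import *
view("k1",half=(60,50)); shift(*cw(-.01,.185),.145,CY)
E
```

```text
t 43.67 pos [0.5609 0.3496 0.2865] ang -0.112 case(-10.6,185.6) F [-0.2 -0.5 -0.4] w -0.002
crop x0,y0 (px) 448.8333333333333 108.5
dx -0.53 dy 0.05 dz 14.14 turn -0.003 | rows~2.3 turnrows 0.0 j6 0.59
```

View pics/k1.png

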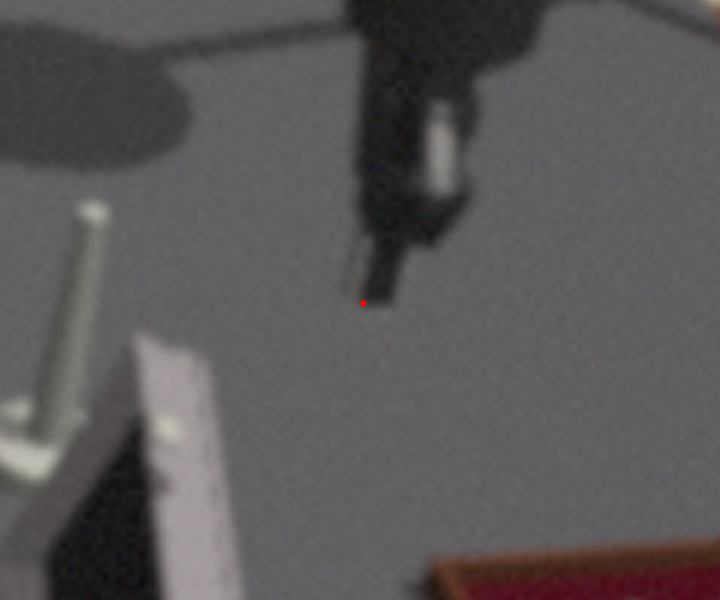

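Emit:
{"name": "move_arm", "arguments": {"targets": [{"dx": -0.3,"dy": 0,"dz": 6,"turn": 0,"hand": 0},{"dx": -0.5,"dy": 0,"dz": 12,"turn": 0,"hand": 0},{"dx": -0.5,"dy": 0,"dz": 14.1,"turn": 0,"hand": 0},{"dx": -0.5,"dy": 0,"dz": 14.1,"turn": 0,"hand": 0},{"dx": -0.5,"dy": 2,"dz": 14.1,"turn": 0,"hand": 0},{"dx": -0.5,"dy": 3.9,"dz": 13.9,"turn": 0,"hand": 0},{"dx": -0.5,"dy": 5.2,"dz": 13.4,"turn": 0,"hand": 0},{"dx": -0.5,"dy": 6.5,"dz": 13.0,"turn": 0,"hand": 0},{"dx": -0.5,"dy": 7.7,"dz": 12.8,"turn": 0,"hand": 0},{"dx": -0.5,"dy": 8.8,"dz": 12.6,"turn": 0,"hand": 0},{"dx": -0.5,"dy": 8.8,"dz": 12.6,"turn": 0,"hand": 0}]}}

```text
clock: 45.05
eef_pos: [0.5507, 0.2602, 0.1596]
orientation: [0.003, 0.998, -0.057, 0.02]
ft_force: [-0.1, 0.3, -0.2]
grip_width: -0.002
```

```bash
python3 - <<'E'
from view import *
view("k2",half=(60,50))
E
```

```text
t 45.10 pos [0.5503 0.2605 0.159 ] ang -0.113 case(-11.4,95.9) F [-0.7 -0.2 -0.4] w -0.003
crop x0,y0 (px) 403.6666666666667 145.0
```

View pics/k2.png

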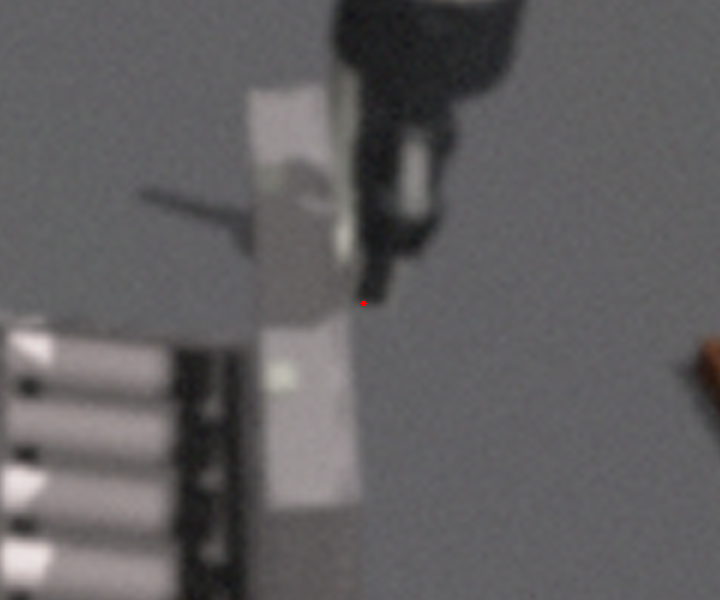

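Emit:
{"name": "move_arm", "arguments": {"targets": [{"dx": 0,"dy": 1.1,"dz": -0.1,"turn": 0,"hand": 0},{"dx": 0,"dy": 2.1,"dz": -0.1,"turn": 0,"hand": 0},{"dx": 0,"dy": 3.2,"dz": 0,"turn": 0,"hand": 0},{"dx": 0,"dy": 4.4,"dz": 0.3,"turn": 0,"hand": 0},{"dx": 0,"dy": 6.0,"dz": 0.9,"turn": 0,"hand": 0},{"dx": 0,"dy": 7.6,"dz": 1.6,"turn": 0,"hand": 0},{"dx": 0,"dy": 9.1,"dz": 2.6,"turn": 0,"hand": 0},{"dx": 0,"dy": 10.5,"dz": 3.7,"turn": 0,"hand": 0},{"dx": 0,"dy": 10.5,"dz": 3.7,"turn": 0,"hand": 0}]}}

```text
clock: 46.22
eef_pos: [0.5392, 0.154, 0.1205]
orientation: [0.004, 0.998, -0.057, 0.018]
ft_force: [0.5, 0.2, -0.7]
grip_width: -0.005
```

```bash
python3 - <<'E'
from view import *
view("k3",half=(60,50))
E
```

```text
t 46.27 pos [0.5397 0.1548 0.1213] ang -0.114 case(-10.5,-10.4) F [-0.3  0.2  0.5] w -0.001
crop x0,y0 (px) 361.5 152.16666666666666
```

View pics/k3.png

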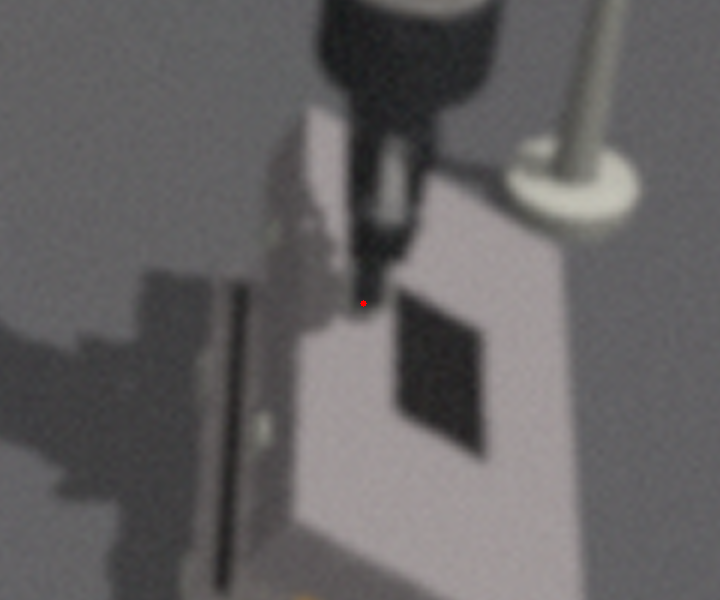

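Emit:
{"name": "move_arm", "arguments": {"targets": [{"dx": 0,"dy": 1.0,"dz": 1.3,"turn": 0,"hand": 0},{"dx": 0,"dy": 2.0,"dz": 2.7,"turn": 0,"hand": 0},{"dx": 0,"dy": 2.7,"dz": 4.0,"turn": 0,"hand": 0},{"dx": 0,"dy": 3.1,"dz": 5.0,"turn": 0,"hand": 0},{"dx": 0,"dy": 3.4,"dz": 5.7,"turn": 0,"hand": 0},{"dx": 0,"dy": 3.4,"dz": 6.0,"turn": 0,"hand": 0},{"dx": 0,"dy": 3.4,"dz": 6.2,"turn": 0,"hand": 0},{"dx": 0,"dy": 3.4,"dz": 6.2,"turn": 0,"hand": 0}]}}

```text
clock: 47.28
eef_pos: [0.5373, 0.1201, 0.0621]
orientation: [0.004, 0.998, -0.057, 0.018]
ft_force: [-8.0, -2.3, 12.7]
grip_width: 0.0
```

```bash
python3 - <<'E'
from view import *
view("k4",half=(60,50))
E
```

```text
t 47.33 pos [0.5373 0.1201 0.0621] ang -0.114 case(-9.0,-45.1) F [-7.9 -2.9 13. ] w 0.002
crop x0,y0 (px) 346.1666666666667 167.83333333333334
```

View pics/k4.png

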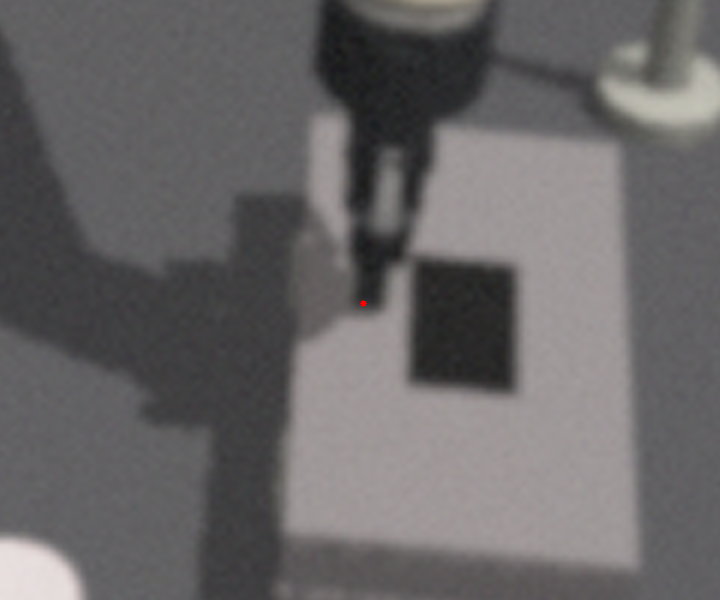

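It stopped hard at z=0.0621 with 13 N, so it is shut. Backing away and checking the lid's height.

Emit:
{"name": "move_arm", "arguments": {"targets": [{"dx": 0,"dy": 0,"dz": -3,"turn": 0,"hand": 0},{"dx": 0,"dy": 0,"dz": -9,"turn": 0,"hand": 0},{"dx": -2,"dy": 6,"dz": -15,"turn": 0,"hand": 0},{"dx": -6,"dy": 12,"dz": -16,"turn": 0,"hand": 0},{"dx": -10,"dy": 18,"dz": -16,"turn": 0,"hand": 0},{"dx": -14,"dy": 24,"dz": -16,"turn": 0,"hand": 0},{"dx": -14,"dy": 24,"dz": -16,"turn": 0,"hand": 0},{"dx": -14,"dy": 24,"dz": -16,"turn": 0,"hand": 0}]}}

```text
clock: 48.32
eef_pos: [0.3639, -0.1026, 0.2186]
orientation: [0.005, 0.998, -0.06, 0.018]
ft_force: [1.0, 0.8, 0.7]
grip_width: -0.0
```

```bash
python3 - <<'E'
from view import *
for n in("scene","top"):
    c=capture(n); P=cloud(c).reshape(-1,3); d=P[:,:2]-CT; ct,s=np.cos(CY),np.sin(CY); k=np.c_[ct*d[:,0]+s*d[:,1],-s*d[:,0]+ct*d[:,1]]
    m=(np.abs(k[:,0])<.13)&(np.abs(k[:,1])<.065)&(P[:,2]<.09)&(P[:,2]>.03); co=np.linalg.lstsq(np.c_[k[m],np.ones(m.sum())],P[m,2],rcond=None)[0]
    print(n,m.sum(),"slope x,y",co[:2].round(4),"z mid",co[2].round(4),"front z",(co[2]-.075*co[1]).round(4),"rms",(P[m,2]-np.c_[k[m],np.ones(m.sum())]@co).std().round(4))
view("l1",cen=(430,215),half=(60,50)); c=capture("scene"); cv2.imwrite("pics/l1full.png",c["img"])
E
```

```text
scene 3001 slope x,y [-0.0042 -0.0032] z mid 0.0617 front z 0.062 rms 0.0019
top 4071 slope x,y [-0.0005  0.0004] z mid 0.0615 front z 0.0615 rms 0.0019
t 48.48 pos [ 0.3658 -0.1003  0.2184] ang -0.113 case(-155.5,-282.9) F [0.6 0.4 0.5] w 0.003
crop x0,y0 (px) 370.0 165.0
```

View pics/l1.png

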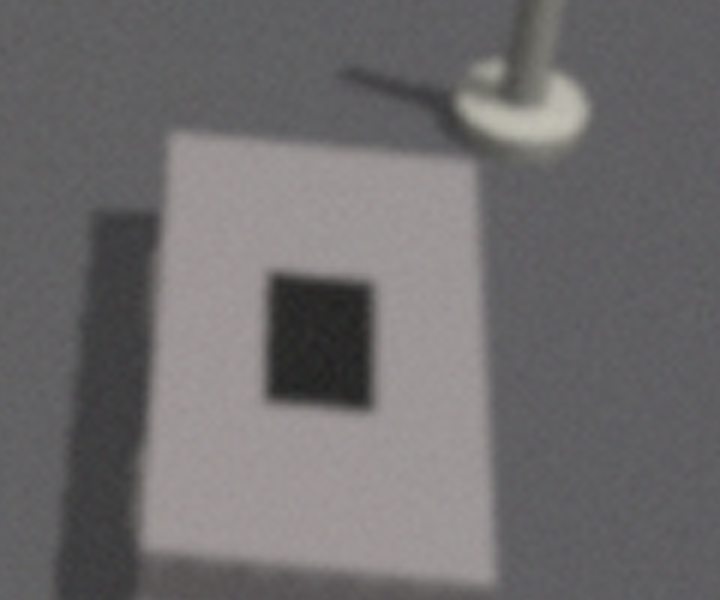

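View pics/l1full.png

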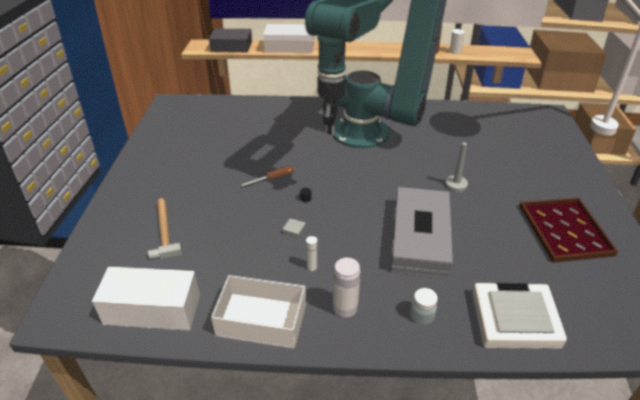

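The lid is flat within about 0.004 rad, with its top at 61.5–62 mm, and the other things are untouched. Handing in.

```bash
python3 -c "
from cell import workorder; print(workorder.sign_off())"
```

```text
the job is handed in; nothing more can be done
None
```

The case is packed and shut, and I handed the job in at about 48.5 s of the 208 s; the hand-in gives no verdict.

**What I did:** There were four tubes. I tipped each one over the case's front wall and laid it in its own cradle, then set the brass cover on the cup. To shut the lid I pushed it from behind and then pressed it down.

**Last checks:**
- **Tubes (case still open):** all four lay level, with tops at about 41 mm as expected. Their ends were at about ±49 mm along the case where visible; the arm hid the front ends of three tubes from the top camera.
- **Cover (case still open):** it was level, with slope below 0.01, and its flange top was at about 33 mm against 34 expected. It sat about 1 mm from the cup's centre. The spigot first touched the cup wall with about 5 N, so I moved it 3 mm before letting go.
- **Lid:** both cameras put its top at 61.5–62 mm. The slope was about 0.003 rad, within the 0.025 rad limit, and the fingers stopped hard on it at 62.1 mm.
- **Other things:** by eye in the last picture, the hammer, screwdriver, loupe, block, mandrel and white look-alike were where they started.

**Disagreements:** the top camera read about 4 mm short in x against the scene camera and the gripper, so I corrected the case position for that. Even so, the cup was 2–3 mm nearer than my corrected estimate. A fit of the cup's outline in the picture was also poor, and I didn't use it. The tool picked up about 0.04 rad of tilt, which did no harm.

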